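Lay a steel roller in the inspection slide and push it under the lamp hood

TASK

Take the plain steel roller from the sloping rack and lay it gently in the V-shaped cradle of the inspection slide's carriage, without letting it drop or roll off onto the bench. Then slide the carriage gently fully home against its end stop under the lamp hood, with the roller still lying in its cradle, and leave the grooved roller in the rack and everything else on the bench where it is.

Things in the scene. Friction and masses are not known exactly. Their poses are not given: they have to be found in the camera images.
- roller_center (a point): Centre of the plain steel roller: a smooth straight cylinder, 28 mm diameter, 84 mm long, 0.4 kg or so, that rolls freely; its axis is this point's y (its x and z turn with the roller). It starts in one of the rack's two bays (either one).
- grooved_center (a point): Centre of the other steel roller, in the other bay: the same outside size (28 mm by 84 mm, axis y), but with a 24 mm wide waist of 18 mm diameter round its middle. It is not wanted; it stays in the rack.
- rack: Fixed wooden roller rack, 95 mm (x) by 200 mm (y), up to 80 mm high; origin at the centre of its underside on the bench, z up. It slopes: in each of its two bays (centred at y = +50 and -50 mm) a roller lies level along y on two 10 mm wide steel bars that climb 30 degrees towards +x. The bars are centred 31 mm either side of the bay's middle.
- bay_left (a point): Where a roller's centre is in the rack's +y bay; axes as the rack's. At the low (-x) end of each bar a stop, 10 mm wide and 16 mm high, keeps the roller from rolling down to -x. Between the bars and stops the middle 52 mm is open for fingers, down to a board parallel to the bars, 26 mm below this point measured square to the slope.
- bay_right (a point): The same point of the rack's -y bay. Taking a roller square to the slope means leaning the tool 30 degrees from vertical, its body towards the rack's -x; the roller is free to leave square to the slope.
- cradle (a point): A point on the loose carriage: where a roller's centre comes when it lies in the cradle. x = sliding direction, towards home; y across (the cradled roller's axis); z up. Two 90 degree V blocks, 10 mm wide, at y = +33 and -33 mm, carry the roller near its ends; their top edges are 16 mm out in x and 3.5 mm below this point. Between them 56 mm is open for fingers down to the deck, 26 mm below.
- deck (a point): Middle of the top of the carriage's deck, an aluminium plate 85 mm (x) by 90 mm (y) by 10 mm, 12.5 mm behind and 26 mm below the cradle point. Brass runners, only 40 mm long, stick out to 60 mm either side of the centre line and slide between the channel's walls with 1.5 mm play: short and wide, so pushed off its centre line the carriage cocks and jams. About 0.4 kg.
- post (a point): Half-way up the rearmost line (facing -x) of the carriage's push post: an upright round steel post, 16 mm diameter, from 21 mm below this point (the deck) to 22 mm above, on the centre line at the deck's rear edge; this point is 55 mm behind and 5 mm below the cradle point; same axes. Push here or a little lower, squarely along x; behind it is only the channel's bare floor, 31 mm below this point.
- home (a point): Where the cradle point is when the carriage is fully home against the end stop: fixed, 44 mm above the bench. x = sliding direction, level; y across; z up. The carriage starts empty, 120 to 165 mm short of it. When home, the push post's rear is 55 mm behind this point. Pushing takes about 4 to 8 N along the centre line, more off it.
- channel (a point): Middle of the fixed channel's near part, on its floor, 8 mm above the bench, 150 mm behind (-x of) the home point and below it; axes as home. The channel is 300 mm long (105 mm behind this point to 195 mm ahead), 150 mm wide outside, its walls 30 mm above the bench; a sill 6 mm high closes its rear end.
- hood (a point): Middle of the lower edge of the near face of the fixed grey lamp hood, 80 mm above the bench, 47 mm behind home; axes as home. This flat wall, 192 mm wide, rises to 160 mm; side walls and a clear window reach 90 mm beyond it. Home, the push post's rear is 8 mm short of it: an upright gripper strikes it first, so lean the tool 30 to 45 degrees, its body back to -x, for the last part.
- flask_mid (a point): Half-way up an aluminium flask, 68 mm diameter, 118 mm high, 0.35 kg, standing behind the rack. Leave alone.
- tin_center (a point): Centre of a small round brass tin, 44 mm diameter, 24 mm high, standing between rack and slide. Leave alone.
- mug: Grey pot of hand tools, 84 mm diameter, 110 mm high (tools to about 220 mm); origin under its centre. Leave alone.
- vise: Heavy steel ball vise on a black base, 140 mm diameter, 136 mm high, a screw reaching 152 mm out along its y; origin under its centre. Leave alone.
- pliers: Pliers with black handles lying in front of the rack, 155 mm long along x (from about -103 to +53 mm), 60 mm wide, 12 mm high; origin under the joint. Leave alone.
- brush: Small flat wooden brush lying down, 155 mm long along x (from -100 to +55 mm), 18 mm wide, 12 mm high. Leave alone.
Things that resemble listed ones, but are neither listed nor needed, are in the scene too. What is shaped like the part that bears cradle but purple is not meant.

How it is judged:
On the way, in this order (a step that is already met when the one before it is completed fails the run):
1. the plain roller lies in the carriage's cradle, let go (x of roller_center in the frame of cradle between -0.003 and 0.003 m and y of roller_center in the frame of cradle between -0.012 and 0.012 m and z of roller_center in the frame of cradle between -0.004 and 0.004 m and angle between the y axis of roller_center and the y axis of cradle, either way round below 0.1 rad and contact force between the fingers and roller below 0.1 N and linear speed of roller below 0.03 m/s), for 0.2 s.
2. the carriage is fully home with the roller in its cradle (x of roller_center in the frame of cradle between -0.003 and 0.003 m and y of roller_center in the frame of cradle between -0.012 and 0.012 m and z of roller_center in the frame of cradle between -0.004 and 0.004 m and angle between the y axis of roller_center and the y axis of cradle, either way round below 0.1 rad and contact force between the fingers and roller below 0.1 N and x of cradle in the frame of home above -0.005 m and y of cradle in the frame of home between -0.006 and 0.006 m and z of cradle in the frame of home between -0.004 and 0.004 m and angle between the x axis of cradle and the x axis of home, either way round below 0.12 rad), for 0.2 s.
At the end, for the whole second after the job is handed in: The plain roller lies at rest, released, in the carriage's cradle (centre within 3 mm across the V, 12 mm along it and 4 mm in height, axis within 0.1 rad), and the carriage is at rest, flat in its channel and fully home (within 5 mm of the end stop) (all of step 2 and linear speed of each of roller, carriage below 0.02 m/s); the robot touches nothing.
It fails at once if the plain roller drops or rolls onto the bench (height (world z) of roller_center below 0.022 m).
It fails at once if the plain roller is dropped, thrown or jerked: it moves faster than 0.45 m/s while the fingers do not hold it (contact force between the fingers and roller below 0.05 N and linear speed of roller above 0.45 m/s).
It fails at once if the grooved roller is moved more than 15 mm (distance of grooved_center from where it was at the start of the episode above 0.015 m).
It fails at once if another thing on the bench (flask, tin, tool pot, vise, pliers or brush) is moved more than 20 mm (distance of any of flask_mid, tin_center, mug, vise, pliers, brush from where it was at the start of the episode above 0.02 m).
It also fails if it takes over 58 s, if anything falls off the work surface, if the arm or the gripper's body presses on something with over 40 N, if the wrist force passes 120 N, or if a joint passes its speed limit or range.

ROBOT

A 6-joint arm with a two-finger parallel gripper is mounted at the origin on the work surface. World frame = base frame: x ahead of the robot, y to its left, z up, the work surface at z = 0. Lengths are in m, angles in rad, forces in N, time in s.
With the tool pointing down it reaches from about 0.375 to 0.9 m from the base axis. Payload 3.1 kg.
Tool frame: the origin (TCP) lies at the very end of the fingers, on their centre line; the grasp point (between the pads) lies 19 mm behind it (manip.grasp_offset is the distance from the TCP to the grasp point, in m); y points along the fingers, z is the direction in which the jaws open and shut, and the axes are right-handed (so a half turn about y gives the same grasp; the last joint's range is limited). The gripper opens to 85 mm and grips with 20 to 120 N. Pads are 22 mm wide; open, the fingers measure 114 mm over their backs; the gripper's body (76 mm by 85 mm) begins 54 mm behind the grasp point. The pads swing forward as they close: fully open they stand 13 mm farther back than shut.
Start: joints at [-1.312, 0.527, 1.433, -0, 1.181, -0.178], TCP at [0.265, -0.566, 0.231] pointing down, gripper open.
Joint ranges: [-3.08, 3.08], [-0.75, 2.2], [0.22, 2.44], [-1.43, 4.57], [0, 2.65], [-2.85, 2.85]. Speed limits (rad/s): [2.79, 2.79, 3.14, 3.14, 3.14, 3.14].

INTERFACE

Orientations are given as a unit quaternion [x, y, z, w].
In Python, from station import manip gives the robot as it stands.
- The arm moves only by the tool apply_moves, never from a script. Its argument "motion" is a list of rows, each a list of 5 numbers: the finger opening in mm, from 0 to 85.4, then the shift along the tool's x, y, z in units of 30 mm (1.0 is 30 mm), then the turn about the tool's y in units of 10 degrees (1.0 is 10 degrees). In form: [[fingers, x, y, z, twist], ...]. A call has 1 to 12 rows; each row is the pose to reach, as a shift and turn from the pose commanded when the call began, along the tool's axes at that moment; what a row does not reach only later rows make up. A row lasts 1/8 s, in which the tool goes at most 62.5 mm and 10.7 degrees, less where a joint would pass 70% of its speed; a pose out of reach is approached as far as the arm can. A call with a gripper value outside its range is refused whole. The fingers move at their own pace and stop on an object; "squeeze" is the grip in N (left out, the last holds). Time passes only in rows, so rows that repeat a pose let the fingers close. It gives the time, the measured TCP pose, the force and the opening at its end, in the units of the state.
- manip.sense(): the state, without advancing time (a new reading comes with each control period).
- manip.snapshot(name): name is "side" or "top"; returns the picture (384x512x3 uint8, red, green, blue); there is no depth.
- manip.get_calibration(name): a dict with "intrinsics" (3x3 intrinsics, pixels), "extrinsics" (4x4, takes a point from camera to world coordinates). Camera axes: x right, y up, looking along -z (the intrinsics and any distortion apply to the point x, -y, -z); pixel columns grow to the right and rows downward; lengths in m; the calibration is good to about 2 mm. A picture is of the moment at which its call begins. get_calibration takes no time and is no camera call.
- manip.sign_off(): hands the job in, once; it reports no verdict.
The state is a dict: "t": time; "q": joint angles; "qd": joint speeds; "tau": joint torques, N m; "tcp_pos": TCP position; "tool_rot": TCP orientation; "force": force on the tool from outside, world axes, zero at the start; "ft_torque": the same for the moment, N m; "finger_gap": opening from 0.0 (shut) to 1.0 (fully open).
Only numpy, scipy, OpenCV 4.12 (cv2) and the standard library are available. Lean on these libraries where they do the work, as an engineer would, in place of code of your own. Each camera call takes 0.05 s, during which the arm holds its last target.

## Working session

There is one attempt and no reset: what is moved stays moved. The work goes in short steps, Python scripts to look and compute and a tool call to move; the robot and the scene stay as the last step left them, time stands still between calls to the robot, and variables do not carry over. Pictures are saved under pics/ and viewed, and the job is handed in when it is done.

Besides the shell and the picture viewer there is one more tool, called after "Call:" as a command line: name --pt "numbers of a row" for each row, then --argument value for the rest. apply_moves: Moves the arm, as the interface text tells. Its arguments: {"type":"object","properties":{"motion":{"type":"array"},"squeeze":{"type":"number"}},"required":["motion"]}

```bash
mkdir -p pics; ls
python3 - <<'E'
from station import manip
import cv2,numpy as np
print(manip.sense()); print(manip.grasp_offset)
for n in("side","top"):
    im=manip.snapshot(n); cv2.imwrite(f"pics/{n}0.png",im[:,:,::-1])
    c=manip.get_calibration(n); print({k:np.round(v,4).tolist() if not isinstance(v,str) else v for k,v in c.items()})
E
```

```text
pics
{'t': 0.0, 'q': array([-1.31150403e+00,  5.28464818e-01,  1.43391606e+00, -1.17578020e-05,
        1.18140503e+00, -1.78471561e-01]), 'qd': array([-8.09007534e-05, -7.48614225e-04,  3.14228958e-04,  4.55922861e-05,
       -3.53857384e-04, -2.81641610e-04]), 'tau': array([ 9.34997151e-04, -4.42340863e+01, -1.78023899e+01, -2.34655254e-04,
        8.52475612e-03, -5.41406237e-06]), 'tcp_pos': array([ 0.26479779, -0.56533233,  0.23033008]), 'tool_rot': array([-0.15357663,  0.69100969, -0.6894604 ,  0.15350629]), 'force': array([-0.42053076,  0.22171481, -1.28555788]), 'ft_torque': array([ 0.0144879 , -0.01091407,  0.01449654]), 'finger_gap': 1.0036718446363495}
0.0187
{'intrinsics': [[404.1374, 0.0, 254.5873], [0.0, 404.1374, 192.874], [0.0, 0.0, 1.0]], 'extrinsics': [[0.9986, 0.017, -0.0496, 0.4613], [-0.0483, 0.6668, -0.7437, -0.8856], [0.0204, 0.7451, 0.6667, 0.8948], [0.0, 0.0, 0.0, 1.0]]}
{'intrinsics': [[468.4781, 0.0, 258.2032], [0.0, 468.4781, 192.1105], [0.0, 0.0, 1.0]], 'extrinsics': [[0.0277, 0.9882, -0.1507, 0.2613], [-0.9995, 0.0254, -0.0176, -0.0023], [-0.0135, 0.1512, 0.9884, 1.7839], [0.0, 0.0, 0.0, 1.0]]}
```

View pics/side0.png

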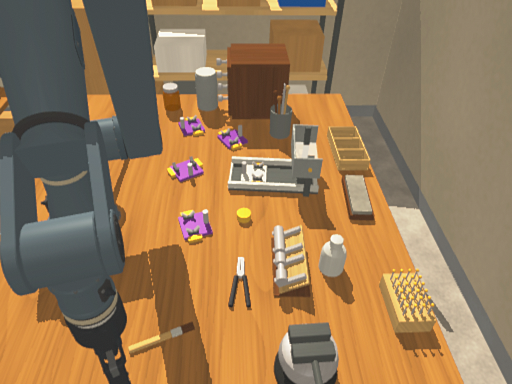

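View pics/top0.png

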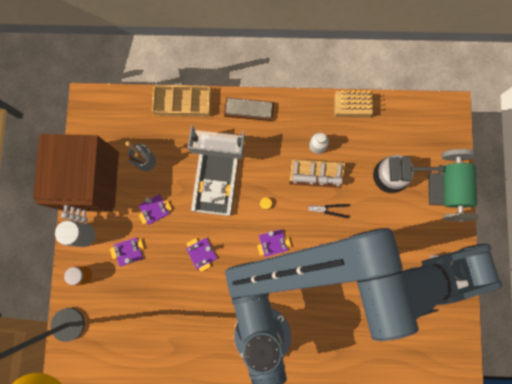

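Run:
```python
import cv2,numpy as np
def crop(n,r,k,out):
    im=cv2.imread(f"pics/{n}0.png"); x0,y0,x1,y1=r
    c=cv2.resize(im[y0:y1,x0:x1],None,fx=k,fy=k,interpolation=cv2.INTER_CUBIC)
    for x in range((x0+9)//10*10,x1,10):
        cv2.putText(c,str(x),((x-x0)*k,8),0,.3,(0,0,255),1); cv2.line(c,((x-x0)*k+k//2,10),((x-x0)*k+k//2,14),(0,0,255),1)
    for y in range((y0+9)//10*10,y1,10):
        cv2.putText(c,str(y),(0,(y-y0)*k+k//2+3),0,.3,(0,0,255),1)
    cv2.imwrite(f"pics/{out}.png",c)
crop("side",(262,215,322,305),6,"s_rack")
crop("side",(220,115,330,200),7,"s_chan")
crop("top",(280,125,355,195),8,"t_rack")
crop("top",(180,120,255,220),6,"t_chan")
```

```text
(no output)
```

View pics/s_rack.png

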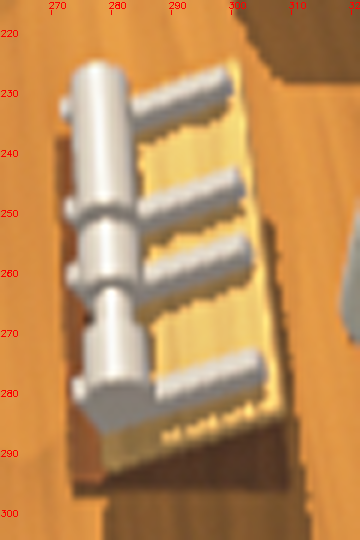

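View pics/s_chan.png

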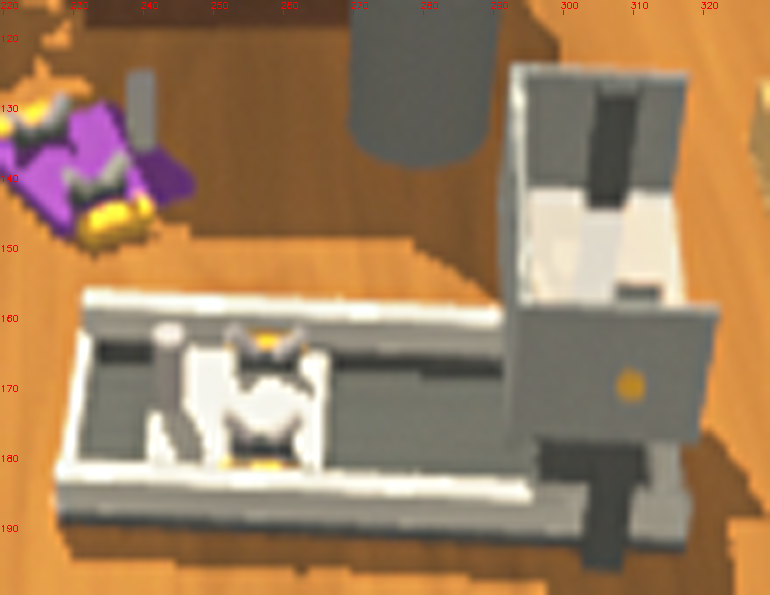

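View pics/t_rack.png

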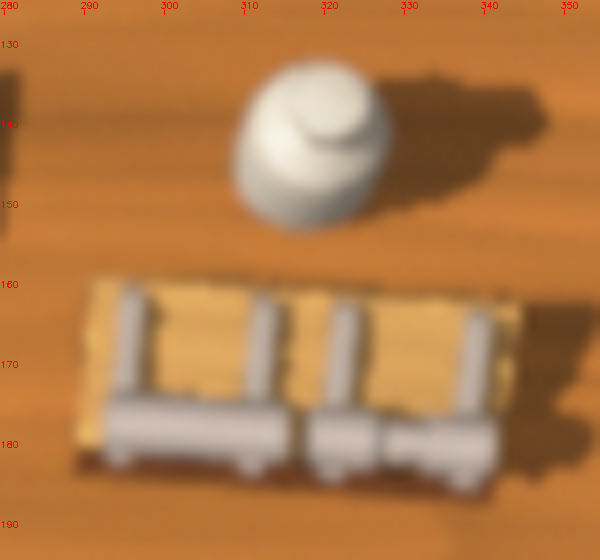

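View pics/t_chan.png

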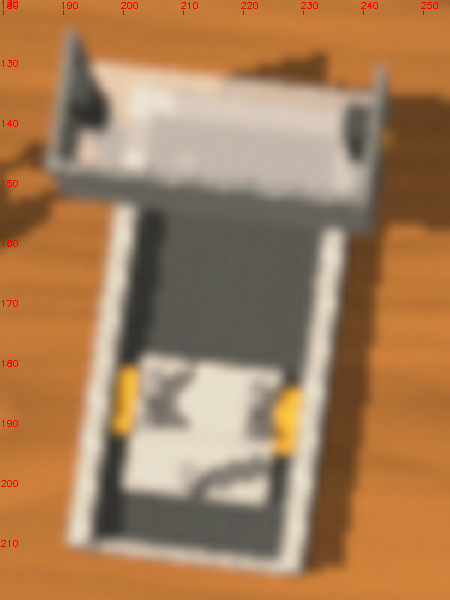

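```bash
cat > h.py <<'E'
import numpy as np,json
from scipy.optimize import least_squares
from scipy.spatial.transform import Rotation as R
try:
    from station import manip
    CAL={n:manip.get_calibration(n) for n in("side","top")}
except Exception as e: raise
def proj(n,P):
    c=CAL[n];E=np.array(c["extrinsics"]);K=np.array(c["intrinsics"])
    p=(np.atleast_2d(P)-E[:3,3])@E[:3,:3]; p=p*[1,-1,-1]
    u=p@K.T; return u[:,:2]/u[:,2:]
def ray(n,uv,z):
    c=CAL[n];E=np.array(c["extrinsics"]);K=np.array(c["intrinsics"])
    d=np.linalg.inv(K)@[uv[0],uv[1],1]; d=E[:3,:3]@(d*[1,-1,-1]); o=E[:3,3]
    return o+d*(z-o[2])/d[2]
def px(c,k,x0,y0): return np.array([(c[0]+.5)/k-.5+x0,(c[1]+.5)/k-.5+y0])
E
python3 - <<'E'
from h import *
# rack: (x,y,z) rack frame -> pixel
T=lambda a,b:px((a,b),8,280,125); S=lambda a,b:px((a,b),6,262,215)
obs=[("top",(.0475,.1,.08),T(88,277)),("top",(.0475,-.1,.08),T(522,303)),
("side",(.0475,.1,.08),S(237,58)),("side",(.0475,-.1,.08),S(287,405)),
("side",(-.0475,-.1,0),S(73,496)),("side",(.0475,-.1,0),S(290,492)),("top",(-.0475,.1,0),T(73,474)),("top",(-.0475,-.1,0),T(490,502))]
def f(p):
    r=R.from_euler('z',p[2]).as_matrix()
    return np.concatenate([proj(n,r@np.array(q)+[p[0],p[1],0])[0]-u for n,q,u in obs])
s=least_squares(f,[.5,-.2,0],loss='soft_l1')
print(s.x,np.degrees(s.x[2]),np.round(f(s.x).reshape(-1,2),1).tolist())
# channel; frame of home (x,y) on bench
T=lambda a,b:px((a,b),6,180,120); S=lambda a,b:px((a,b),7,220,115)
xr=-.255
obs=[("top",(xr,.075,.03),T(67,546)),("top",(xr,-.075,.03),T(302,575)),
("side",(xr,.075,.03),S(83,290)),("side",(xr,-.075,.03),S(57,465)),
("top",(-.047,.096,.08),T(48,165)) if 0 else ("side",(xr,-.075,0),S(60,522)),
("side",(-.047,-.096,.08),S(510,440)),("side",(-.047,.096,.16),S(513,65)),
("side",(-.047,-.096,.16),S(508,305)),("side",(.045,-.075,.0),S(688,550)),
("side",(.043,-.096,.08),S(698,442)),("side",(.043,-.096,.16),S(718,305))]
s=least_squares(f,[.5,.2,0],loss='soft_l1')
print(s.x,np.degrees(s.x[2]),np.round(f(s.x).reshape(-1,2),1).tolist())
E
```

```text
[ 0.60243983 -0.1918332  -0.0061481 ] -0.3522602164486392 [[0.9, -0.7], [0.6, -2.3], [0.9, -4.9], [3.1, -4.5], [-1.4, -0.1], [-1.0, -0.3], [1.0, 3.4], [0.9, 1.5]]
[ 0.69884298  0.18436871 -0.09427633] -5.401635992210175 [[-0.4, -0.1], [-0.2, -0.2], [-0.1, -0.8], [-0.5, 1.3], [-0.7, 0.0], [-0.7, 0.1], [-0.5, -0.6], [1.7, -0.9], [-0.6, 0.1], [0.9, 1.1], [1.4, 0.4]]
```

Run:
```python
from h import *
T=lambda a,b:px((a,b),8,280,125); S=lambda a,b:px((a,b),6,262,215)
obs=[("top",(.0475,.1,9),T(88,277)),("top",(.0475,-.1,9),T(522,303)),
("side",(.0475,.1,9),S(237,58)),("side",(.0475,-.1,9),S(287,405)),
("side",(-.0475,-.1,0),S(73,496)),("side",(.0475,-.1,0),S(290,492)),("top",(-.0475,.1,0),T(73,474)),("top",(-.0475,-.1,0),T(490,502))]
def f(p):
    r=R.from_euler('z',p[2]).as_matrix()
    return np.concatenate([proj(n,r@np.array([q[0],q[1],p[3] if q[2]>1 else q[2]])+[p[0],p[1],0])[0]-u for n,q,u in obs])
s=least_squares(f,[.6,-.2,-.1,.06],loss='soft_l1')
print(s.x,np.degrees(s.x[2]),np.round(f(s.x).reshape(-1,2),1).tolist())
# roller fit: silhouettes via hull
import cv2
def cyl(p):
    t=np.linspace(0,2*np.pi,73); c=np.c_[.014*np.cos(t),0*t,.014*np.sin(t)]
    q=np.vstack([c+[0,.042,0],c-[0,.042,0]]); return R.from_euler('z',p[3]).apply(q)+p[:3]
def edge(n,P,uv,axis,sgn): # signed dist along axis of hull boundary at the given coordinate
    h=cv2.convexHull(proj(n,P).astype(np.float32))[:,0].astype(float)
    o=1-axis; vals=[]
    for a,b in zip(h,np.roll(h,-1,0)):
        if (a[o]-uv[o])*(b[o]-uv[o])<=0 and a[o]!=b[o]:
            vals.append(a[axis]+(uv[o]-a[o])/(b[o]-a[o])*(b[axis]-a[axis]))
    if not vals: return 5.
    return (max(vals) if sgn>0 else min(vals))-uv[axis]
E=[("top",T(130,397),1,-1),("top",T(270,408),1,-1),("top",T(200,402),1,-1),("top",T(190,457),1,1),("top",T(104,425),0,-1),("top",T(291,435),0,1),
("side",S(74,150),0,-1),("side",S(134,150),0,1),("side",S(71,100),0,-1),("side",S(100,62),1,-1),("side",S(132,110),0,1)]
g=lambda p:np.array([edge(n,cyl(np.r_[p,s.x[2]]),u,a,sg) for n,u,a,sg in E])
o=least_squares(g,[.58,-.14,.06],diff_step=1e-3)
print(o.x,g(o.x).round(2))
d=R.from_euler('z',-s.x[2]).apply(np.r_[o.x-np.r_[s.x[:2],0]]);print("roller in rack",d)
```

```text
[ 0.60442502 -0.19049408 -0.0122779   0.05844326] -0.7034717920899183 [[0.3, -0.1], [-0.6, -1.4], [1.0, 0.1], [2.6, 0.3], [-0.9, -0.7], [-0.5, -0.7], [0.6, 2.7], [0.5, 1.2]]
[ 0.58204778 -0.1422007   0.0536582 ] [ 0.03 -0.7  -0.27  0.29  0.17 -0.21 -0.02  0.16 -0.31  0.04 -0.31]
roller in rack [-0.02296848  0.048015    0.0536582 ]
```

Run:
```python
from h import *
T=lambda a,b:px((a,b),6,180,120); S=lambda a,b:px((a,b),7,220,115)
h=np.array([.69884,.18437,0]);y=-.0943
def loc(n,u,z): return R.from_euler('z',-y).apply(ray(n,u,z)-h).round(4)
print("rear",loc("top",T(122,490),.018),loc("top",T(267,505),.018))
print("front",loc("top",T(143,353),.018),loc("top",T(283,370),.018))
print("front side",loc("side",S(325,352),.018),loc("side",S(325,470),.018))
print("rear side",loc("side",S(147,460),.018))
print("posttop side",loc("side",S(169,334),.061), "top",loc("top",T(190,470),.061))
for n,q in(("tin",0),):
    print(ray("top",(266.5,202),.024),ray("side",(244,213),.024))
```

```text
rear [-0.2144  0.0457  0.018 ] [-0.2129 -0.047   0.018 ]
front [-0.1253  0.0448  0.018 ] [-0.1255 -0.0456  0.018 ]
front side [-0.1295  0.0434  0.018 ] [-0.1272 -0.0487  0.018 ]
rear side [-0.213  -0.0473  0.018 ]
posttop side [-0.2054 -0.0034  0.061 ] top [-0.2019 -0.0011  0.061 ]
[ 0.49260315 -0.00344544  0.024     ] [ 0.48920652 -0.00549199  0.024     ]
```

```bash
cat >> h.py <<'E'
def st(): 
    s=manip.sense(); m=R.from_quat(s["tool_rot"]).as_matrix()
    print("t",round(s["t"],2),"tcp",s["tcp_pos"].round(4),"q",s["q"].round(3),"F",s["force"].round(1),"gap",round(float(s["finger_gap"]),3)); print(m.round(3)); return s,m
def to(target,yaw_z=None):
    s,m=st(); d=m.T@(np.array(target)-s["tcp_pos"])/.03
    print("shift units",d.round(2))
    if yaw_z is not None:
        a=np.arctan2(m[1,2],m[0,2]); e=np.degrees(yaw_z-a); 
        # turn about tool y (down): + turn about y = negative world z when down
        sg=np.sign(m[2,1]); print("twist (10deg)",[round(((e+k)+180)%360-180,1)/10*sg for k in(0,180)])
E
python3 - <<'E'
from h import *
to((.58,-.142,.23),np.radians(-1.2))
E
```

```text
t 0.1 tcp [ 0.2648 -0.5654  0.2304] q [-1.312  0.528  1.434 -0.     1.181 -0.178] F [ 0.9 -0.5 -0.1] gap 1.006
[[-0.906 -0.001  0.424]
 [-0.424  0.002 -0.906]
 [-0.    -1.    -0.002]]
shift units [-15.5    0.04  -8.33]
twist (10deg) [np.float64(-6.37), np.float64(11.629999999999999)]
```

Call:
apply_moves --pt "85 -3 0 -1.5 -1" --pt "85 -5 0 -2.7 -2" --pt "85 -7 0 -3.8 -3" --pt "85 -9 0 -4.8 -4" --pt "85 -11 0 -6 -5" --pt "85 -13 0 -7 -6" --pt "85 -15 0 -8 -6.4" --pt "85 -15.5 0 -8.3 -6.4" --pt "85 -15.5 0 -8.3 -6.4"

```text
t: 1.23
tcp_pos: [0.5818, -0.1401, 0.2309]
tool_rot: [-0.497, 0.503, -0.503, 0.497]
force: [-0.3, -0.4, 0.3]
finger_gap: 0.997
```

```bash
cat > shot.py <<'E'
import sys,cv2
from h import *
n=sys.argv[1]; x0,y0,x1,y1=map(int,sys.argv[2:6]); k=int(sys.argv[6]); out=sys.argv[7]
im=manip.snapshot(n)[:,:,::-1]; cv2.imwrite(f"pics/{out}_full.png",im)
c=cv2.resize(im[y0:y1,x0:x1],None,fx=k,fy=k,interpolation=cv2.INTER_CUBIC)
for x in range((x0+9)//10*10,x1,10): cv2.putText(c,str(x),((x-x0)*k,8),0,.3,(0,0,255),1); cv2.line(c,((x-x0)*k+k//2,10),((x-x0)*k+k//2,14),(0,0,255),1)
for y in range((y0+9)//10*10,y1,10): cv2.putText(c,str(y),(0,(y-y0)*k+k//2+3),0,.3,(0,0,255),1)
cv2.imwrite(f"pics/{out}.png",c)
E
python3 shot.py side 200 100 360 300 3 g1; python3 -c "
from h import *
to((.58,-.142,.13),-.021)"
```

```text
t 1.27 tcp [ 0.5832 -0.1383  0.2309] q [-0.421  0.493  1.5    0.003  1.148 -0.41 ] F [ 1.3 -0.3  0.3] gap 0.995
[[-0.012  0.002  1.   ]
 [-1.     0.002 -0.012]
 [-0.002 -1.     0.002]]
shift units [ 0.13  3.36 -0.11]
twist (10deg) [np.float64(0.05), np.float64(-17.95)]
```

View pics/g1.png

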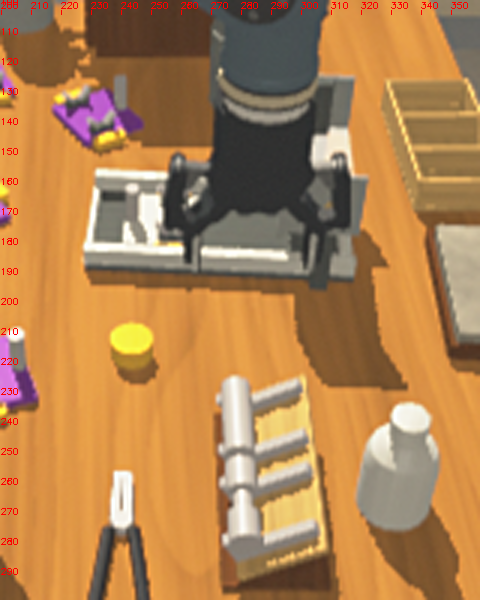

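Call:
apply_moves --pt "46 0.12 1 0 0" --pt "46 0.12 2 0 0" --pt "46 0.12 3 0 0" --pt "46 0.12 3.7 0 0" --pt "46 0.12 3.7 0 0" --pt "46 0.12 3.7 0 0" --squeeze 40

```text
t: 2.02
tcp_pos: [0.5809, -0.1474, 0.1209]
tool_rot: [0.496, -0.504, 0.504, -0.496]
force: [-0.7, -0.9, 0.2]
finger_gap: 0.539
```

```bash
python3 shot.py side 240 160 340 310 4 g2; python3 shot.py top 270 110 370 210 6 g2t; python3 -c "
from h import *
to((.583,-.142,.045),-.021)"
```

```text
t 2.12 tcp [ 0.5812 -0.1474  0.1215] q [-0.435  0.634  1.594 -0.     0.911 -0.418] F [0.3 0.2 0.3] gap 0.538
[[-0.016  0.002  1.   ]
 [-1.    -0.001 -0.016]
 [ 0.001 -1.     0.002]]
shift units [-0.18  2.55  0.05]
twist (10deg) [np.float64(0.03), np.float64(-17.97)]
```

View pics/g2.png

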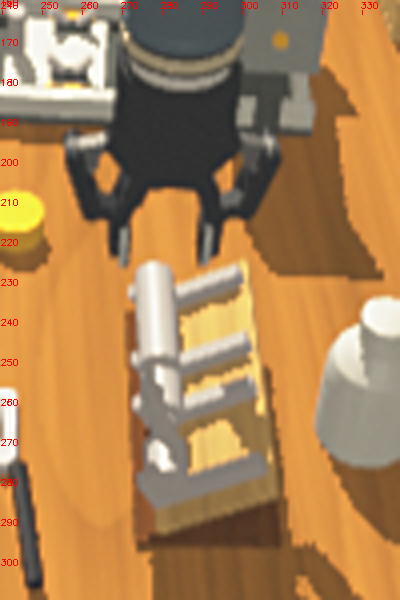

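View pics/g2t.png

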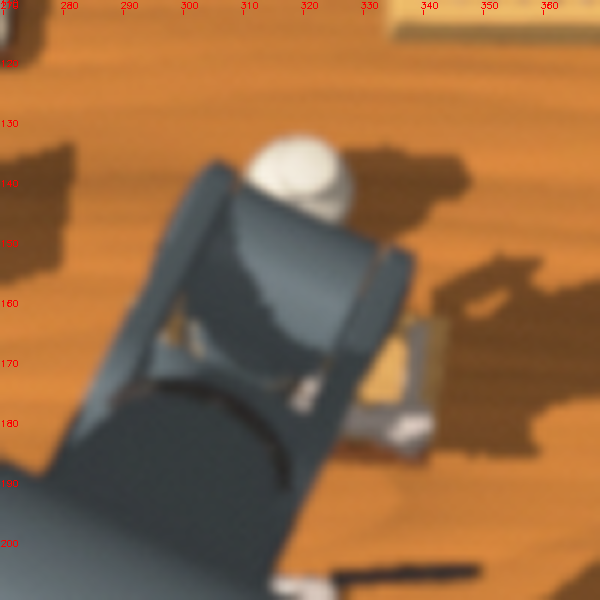

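```bash
python3 -c "
from h import *
for z in(.1215,.128):
  for x in(-.023,.023,-.032,.032): print(z,x,proj('side',[.5812+x,-.1474,z]).round(1))
print(proj('side',[.582,-.142,.054]))"
```

```text
0.1215 -0.023 [[271.7 224. ]]
0.1215 0.023 [[289.  223.6]]
0.1215 -0.032 [[268.3 224.1]]
0.1215 0.032 [[292.4 223.6]]
0.128 -0.023 [[271.8 222.3]]
0.128 0.023 [[289.2 221.9]]
0.128 -0.032 [[268.4 222.4]]
0.128 0.032 [[292.6 221.9]]
[[278.94537259 239.31918203]]
```

Call:
apply_moves --pt "46 -0.18 0.7 0.05 0" --pt "46 -0.18 1.3 0.05 0" --pt "46 -0.18 1.8 0.05 0" --pt "46 -0.18 2.2 0.05 0" --pt "46 -0.18 2.4 0.05 0" --pt "46 -0.18 2.5 0.05 0" --pt "46 -0.18 2.55 0.05 0" --pt "46 -0.18 2.55 0.05 0"

```text
t: 3.12
tcp_pos: [0.5823, -0.1417, 0.0441]
tool_rot: [0.496, -0.504, 0.504, -0.496]
force: [-0.1, 0.2, -0.6]
finger_gap: 0.534
```

```bash
python3 shot.py side 240 180 340 300 6 g3; python3 -c "
from h import *
to((.583,-.142,.045),-.021)"
```

```text
t 3.17 tcp [ 0.5823 -0.1417  0.0442] q [-0.425  0.752  1.63   0.     0.759 -0.409] F [-0.2 -0.3 -0.9] gap 0.539
[[-0.016  0.001  1.   ]
 [-1.    -0.    -0.016]
 [ 0.    -1.     0.001]]
shift units [ 0.01 -0.03  0.02]
twist (10deg) [np.float64(0.03), np.float64(-17.97)]
```

View pics/g3.png

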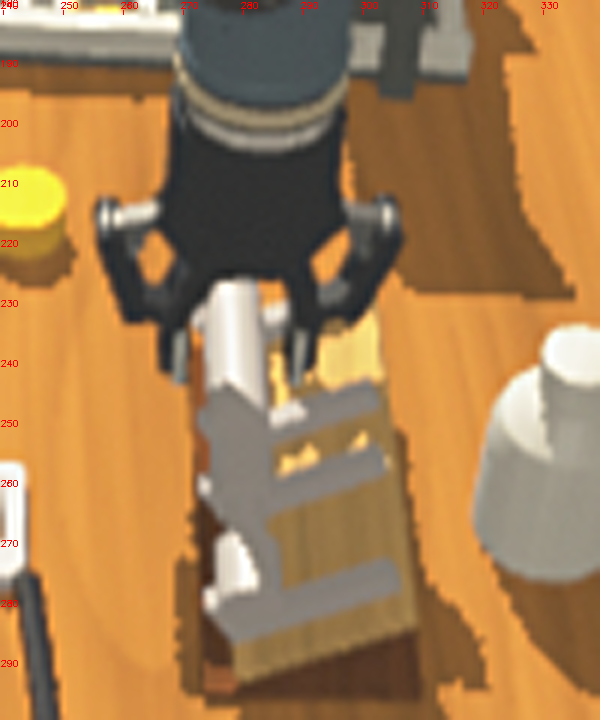

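Call:
apply_moves --pt "30 0 0 0 0" --pt "24 0 0 0 0" --pt "20 0 0 0 0" --pt "20 0 0 0 0" --pt "20 0 0 0 0" --pt "20 0 0 0 0" --squeeze 45

```text
t: 3.92
tcp_pos: [0.5822, -0.1417, 0.0444]
tool_rot: [0.496, -0.504, 0.504, -0.496]
force: [-0.8, 0.1, 6.2]
finger_gap: 0.308
```

```bash
python3 -c "
from h import *
to((.583,-.142,.105),-.021)"
```

```text
t 3.92 tcp [ 0.5822 -0.1417  0.0444] q [-0.425  0.752  1.63   0.     0.759 -0.409] F [-0.8  0.1  6.2] gap 0.308
[[-0.016  0.     1.   ]
 [-1.    -0.    -0.016]
 [ 0.    -1.     0.   ]]
shift units [ 0.01 -2.02  0.03]
twist (10deg) [np.float64(0.03), np.float64(-17.97)]
```

Call:
apply_moves --pt "20 0 -0.1 0 0" --pt "20 0 -0.3 0 0" --pt "20 0 -0.6 0 0" --pt "20 0 -1 0 0" --pt "20 0 -1.5 0 0" --pt "20 0 -2.2 0 0" --pt "20 0 -3 0 0" --pt "20 0 -3.6 0 0" --pt "20 0 -4 0 0" --pt "20 0 -4 0 0"

```text
t: 5.18
tcp_pos: [0.5827, -0.1418, 0.1652]
tool_rot: [0.496, -0.503, 0.505, -0.496]
force: [0.9, 1.1, -3.8]
finger_gap: 0.311
```

```bash
python3 shot.py side 230 120 340 300 4 g4; python3 -c "
from h import *
to((.5415,.1993,.16),np.radians(-5.4))"
```

```text
t 5.22 tcp [ 0.582  -0.1416  0.1642] q [-0.425  0.575  1.564  0.     1.002 -0.409] F [-0.6 -0.6 -3. ] gap 0.309
[[-0.016  0.     1.   ]
 [-1.    -0.    -0.016]
 [ 0.    -1.     0.   ]]
shift units [-11.34   0.14  -1.53]
twist (10deg) [np.float64(0.45), np.float64(-17.55)]
```

View pics/g4.png

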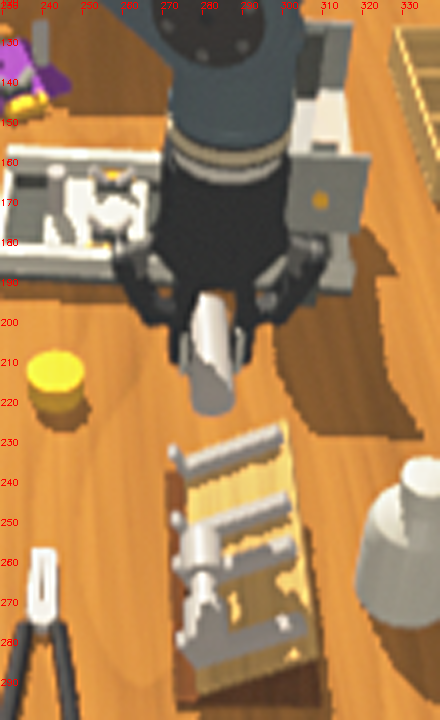

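```bash
python3 -c "
from h import *
t=np.linspace(0,2*np.pi,60)
for z in (.170,.174,.178):
  for s in(-.042,.042):
    c=np.c_[.582+.014*np.cos(t),0*t-.1417+s,z+.014*np.sin(t)]
    p=proj('side',c); print(z,s,p.min(0).round(1),p.max(0).round(1))"
python3 - <<'E'
import cv2
im=cv2.imread('pics/g4_full.png')[180:230,260:310]
cv2.imwrite('pics/g4c.png',cv2.resize(im,None,fx=12,fy=12,interpolation=cv2.INTER_CUBIC))
E
```

```text
0.17 -0.042 [277.7 216.9] [288.9 224.7]
0.17 0.042 [274.9 194.2] [285.4 202. ]
0.174 -0.042 [277.8 215.8] [289.  223.6]
0.174 0.042 [274.9 193.1] [285.5 200.9]
0.178 -0.042 [277.9 214.6] [289.1 222.5]
0.178 0.042 [275. 192.] [285.6 199.8]
```

View pics/g4c.png

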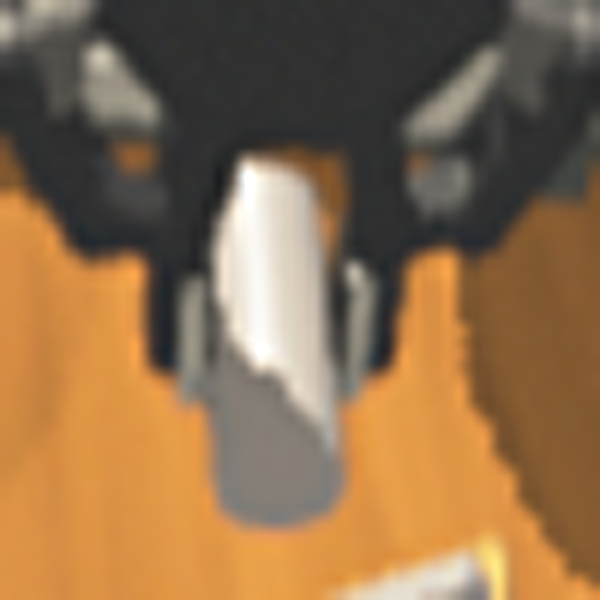

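Call:
apply_moves --pt "20 -0.6 0 0 0" --pt "20 -1.6 0 -0.1 0" --pt "20 -3 0 -0.3 0.1" --pt "20 -4.4 0 -0.5 0.2" --pt "20 -5.8 0 -0.7 0.3" --pt "20 -7.2 0 -0.9 0.4" --pt "20 -8.6 0 -1.1 0.45" --pt "20 -9.8 0 -1.3 0.45" --pt "20 -10.7 0.1 -1.5 0.45" --pt "20 -11.2 0.1 -1.53 0.45" --pt "20 -11.34 0.1 -1.53 0.45" --pt "20 -11.34 0.1 -1.53 0.45"

```text
t: 6.72
tcp_pos: [0.5418, 0.199, 0.1607]
tool_rot: [0.476, -0.523, 0.523, -0.476]
force: [1.0, -0.3, -2.9]
finger_gap: 0.309
```

```bash
python3 shot.py side 215 90 325 205 6 g5; python3 shot.py top 170 120 260 220 6 g5t;python3 -c "
from h import *
to((.5415,.1993,.036),np.radians(-5.4))"
```

```text
t 6.83 tcp [0.5419 0.1984 0.1608] q [ 0.158  0.554  1.622 -0.     0.965  0.253] F [ 0.3  1.1 -2.8] gap 0.31
[[-0.095 -0.     0.995]
 [-0.995 -0.    -0.095]
 [ 0.    -1.     0.   ]]
shift units [-0.03  4.16 -0.02]
twist (10deg) [np.float64(-0.01), np.float64(17.990000000000002)]
```

View pics/g5.png

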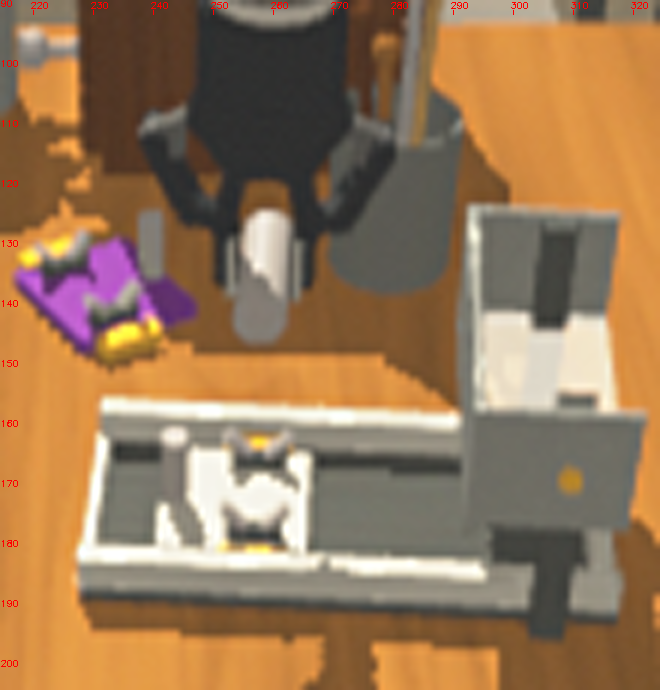

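View pics/g5t.png

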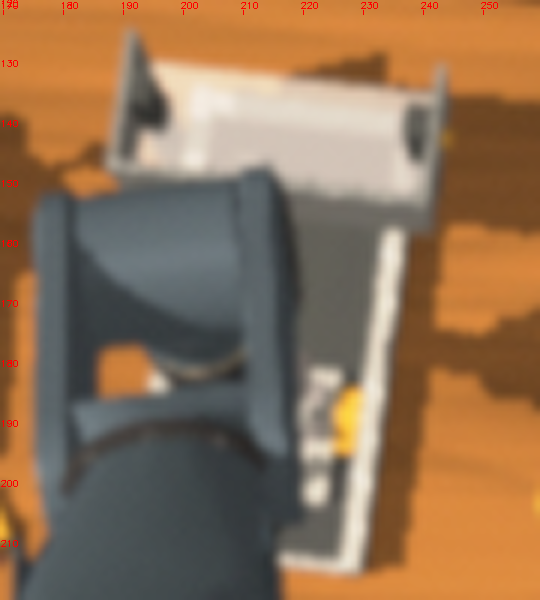

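```bash
python3 -c "
from h import *
for cx in(-.154,-.158,-.162):
  h=np.array([.69884,.18437,0])
  for y in(-.033,.033):
    P=R.from_euler('z',-.0943).apply(np.array([[cx-.016,y,.0405],[cx+.016,y,.0405]]))+h
    p=proj('side',P); print(cx,y,p.round(1).tolist(), ((p-[215,90]+.5)*6-.5).round(0).tolist(), (((proj('top',P)-[170,120])+.5)*6-.5).round(0).tolist())
"
python3 - <<'E'
import cv2
im=cv2.imread('pics/g5_full.png')[155:187,240:275]
cv2.imwrite('pics/g5c.png',cv2.resize(im,None,fx=16,fy=16,interpolation=cv2.INTER_CUBIC))
E
```

```text
-0.154 -0.033 [[253.6, 173.0], [263.2, 173.4]] [[234.0, 500.0], [292.0, 503.0]] [[311.0, 431.0], [318.0, 381.0]]
-0.154 0.033 [[254.5, 161.1], [263.7, 161.5]] [[240.0, 429.0], [295.0, 431.0]] [[207.0, 418.0], [214.0, 368.0]]
-0.158 -0.033 [[252.4, 172.9], [262.0, 173.4]] [[227.0, 500.0], [284.0, 503.0]] [[310.0, 437.0], [317.0, 387.0]]
-0.158 0.033 [[253.4, 161.0], [262.6, 161.4]] [[233.0, 429.0], [288.0, 431.0]] [[206.0, 424.0], [213.0, 375.0]]
-0.162 -0.033 [[251.3, 172.9], [260.8, 173.3]] [[220.0, 500.0], [277.0, 502.0]] [[309.0, 443.0], [316.0, 393.0]]
-0.162 0.033 [[252.2, 161.0], [261.4, 161.4]] [[226.0, 428.0], [281.0, 431.0]] [[205.0, 431.0], [212.0, 381.0]]
```

View pics/g5c.png

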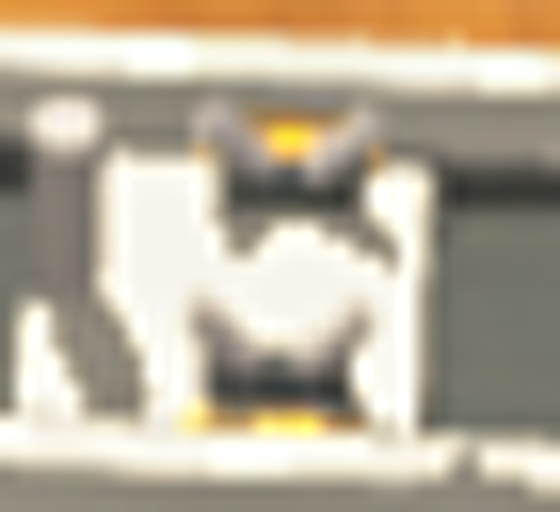

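Call:
apply_moves --pt "20 0 0.4 0 0" --pt "20 0 1.1 0 0" --pt "20 0 1.8 0 0" --pt "20 0 2.5 0 0" --pt "20 0 3.1 0 0" --pt "20 0 3.5 0 0" --pt "20 0 3.8 0 0" --pt "20 0 3.9 0 0" --pt "20 0 3.95 0 0" --pt "20 0 4 0 0" --pt "20 0 4 0 0"

```text
t: 8.2
tcp_pos: [0.5418, 0.1994, 0.0411]
tool_rot: [0.476, -0.523, 0.523, -0.476]
force: [0.4, 0.5, -2.9]
finger_gap: 0.311
```

```bash
python3 shot.py side 225 110 285 195 8 g6; python3 -c "
from h import *
to((.5415,.1993,.034),np.radians(-5.4))"
```

```text
t 8.25 tcp [0.5418 0.1994 0.0411] q [0.159 0.739 1.688 0.    0.713 0.254] F [ 0.2 -0.1 -4.2] gap 0.309
[[-0.094  0.001  0.996]
 [-0.996  0.    -0.094]
 [-0.    -1.     0.001]]
shift units [ 0.    0.24 -0.01]
twist (10deg) [np.float64(-0.0), np.float64(18.0)]
```

View pics/g6.png

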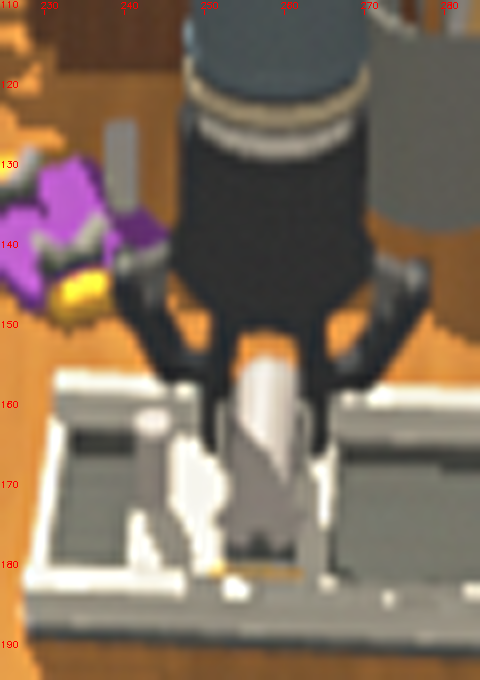

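Looks aligned over the V. Lower by small steps until the force turns.

Call:
apply_moves --pt "20 0 0.06 0 0" --pt "20 0 0.12 0 0" --pt "20 0 0.16 0 0" --pt "20 0 0.16 0 0"

```text
t: 8.75
tcp_pos: [0.5415, 0.1993, 0.0358]
tool_rot: [-0.476, 0.523, -0.523, 0.476]
force: [0.5, 0.1, -3.6]
finger_gap: 0.306
```

Call:
apply_moves --pt "20 0 0.04 0 0" --pt "20 0 0.06 0 0" --pt "20 0 0.06 0 0"

```text
t: 9.12
tcp_pos: [0.5418, 0.1993, 0.0349]
tool_rot: [0.476, -0.523, 0.523, -0.476]
force: [-2.2, -0.5, 4.3]
finger_gap: 0.312
```

Call:
apply_moves --pt "24 0 0.02 0 0" --pt "27 0 0.02 0 0" --pt "29 0 0.02 0 0" --pt "31 0 0.02 0 0" --pt "33 0 0.02 0 0" --pt "35 0 0.02 0 0" --pt "37 0 0.02 0 0" --pt "38 0 0.02 0 0" --pt "38 0 0.02 0 0"

```text
t: 10.25
tcp_pos: [0.5416, 0.1993, 0.0336]
tool_rot: [-0.476, 0.523, -0.523, 0.476]
force: [1.1, -0.3, 0.9]
finger_gap: 0.446
```

```bash
python3 shot.py side 225 110 285 195 8 g7; python3 -c "
from h import *
st()"
```

```text
t 10.3 tcp [0.5417 0.1993 0.0336] q [ 0.159  0.752  1.691 -0.     0.699  0.254] F [ 0.1 -1.  -0.1] gap 0.445
[[-0.094  0.     0.996]
 [-0.996 -0.    -0.094]
 [-0.    -1.     0.   ]]
```

View pics/g7.png

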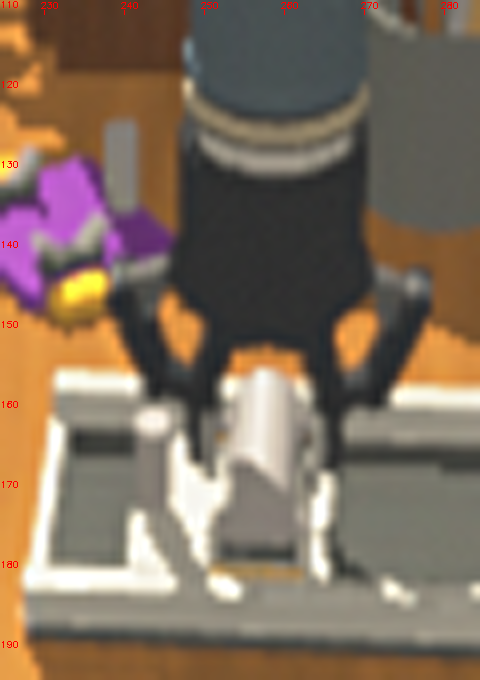

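Call:
apply_moves --pt "38 0 -0.1 0 0" --pt "38 0 -0.4 0 0" --pt "38 0 -0.9 0 0" --pt "38 0 -1.6 0 0" --pt "38 0 -2.4 0 0" --pt "38 0 -3.4 0 0" --pt "38 0 -4.6 0 0" --pt "38 0 -5.8 0 0" --pt "38 0 -7 0 0" --pt "38 0 -7.8 0 0" --pt "38 0 -8 0 0"

```text
t: 11.68
tcp_pos: [0.5424, 0.1995, 0.2766]
tool_rot: [0.474, -0.522, 0.524, -0.477]
force: [-0.9, 0.4, 1.1]
finger_gap: 0.445
```

```bash
python3 shot.py side 220 110 330 200 7 g8; python3 -c "
from h import *
to((.86,-.08,.3),np.radians(-5.4))"
```

```text
t 11.72 tcp [0.5421 0.1994 0.2759] q [0.159 0.413 1.504 0.    1.221 0.254] F [0.1 0.2 1. ] gap 0.442
[[-0.094  0.004  0.996]
 [-0.996  0.001 -0.094]
 [-0.001 -1.     0.004]]
shift units [ 8.27 -0.77 11.43]
twist (10deg) [np.float64(-0.0), np.float64(18.0)]
```

View pics/g8.png

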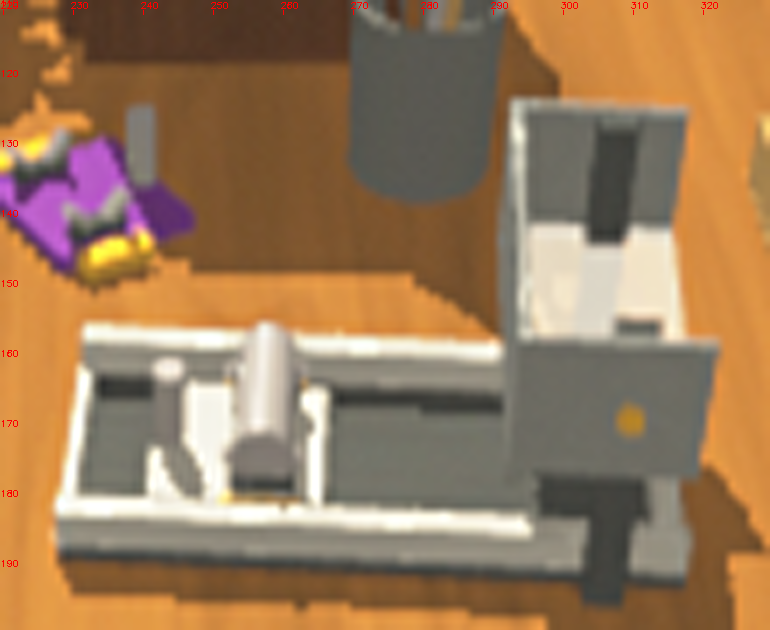

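Call:
apply_moves --pt "38 1 -0.1 1.4 0" --pt "38 2.2 -0.2 3 0" --pt "38 3.4 -0.3 4.6 0" --pt "38 4.6 -0.4 6.2 0" --pt "38 5.8 -0.5 7.8 0" --pt "38 7 -0.6 9.4 0" --pt "38 7.8 -0.7 10.8 0" --pt "38 8.3 -0.8 11.4 0" --pt "38 8.3 -0.8 11.4 0"

```text
t: 12.85
tcp_pos: [0.8587, -0.0829, 0.2941]
tool_rot: [-0.476, 0.525, -0.523, 0.474]
force: [-0.6, 0.7, -1.2]
finger_gap: 0.443
```

```bash
python3 -c "
from h import *
to((1.04,-.098,.3),np.radians(-5.4))"
```

```text
t 12.85 tcp [ 0.8587 -0.0829  0.2941] q [-0.225  0.879  0.552 -0.     1.714 -0.128] F [-0.6  0.7 -1.2] gap 0.443
[[-0.097 -0.004  0.995]
 [-0.995  0.001 -0.097]
 [-0.    -1.    -0.004]]
shift units [-0.09 -0.22  6.06]
twist (10deg) [np.float64(-0.02), np.float64(17.98)]
```

Call:
apply_moves --pt "38 -1.2 0 0 0" --pt "38 -2.4 0 0 0" --pt "38 -3.6 0 0 0" --pt "38 -3.6 0 1 0" --pt "38 -3.6 0 2 0" --pt "38 -3.6 0 3 0" --pt "38 -3.6 0 3 0" --pt "38 -3.6 0 3 0"

```text
t: 13.85
tcp_pos: [0.9282, 0.0178, 0.2892]
tool_rot: [0.469, -0.517, 0.529, -0.483]
force: [0.2, 0.1, -0.4]
finger_gap: 0.443
```

```bash
python3 -c "
from h import *
st()"
```

```text
t 13.85 tcp [0.9282 0.0178 0.2892] q [-0.102  1.037  0.219  0.003  1.859 -0.006] F [ 0.2  0.1 -0.4] gap 0.443
[[-0.094  0.026  0.995]
 [-0.996  0.    -0.094]
 [-0.003 -1.     0.026]]
```

Call:
apply_moves --pt "38 0 0 2 0" --pt "38 0 0 4 0" --pt "38 0 0 4 0" --pt "38 0 0 4 0"

```text
t: 14.35
tcp_pos: [0.9511, 0.0059, 0.2614]
tool_rot: [0.457, -0.506, 0.539, -0.494]
force: [1.0, -0.1, 0.2]
finger_gap: 0.444
```

```bash
python3 -c "
from h import *
st()"
```

```text
t 14.35 tcp [0.9511 0.0059 0.2614] q [-0.114  1.068  0.219  0.009  1.784 -0.017] F [ 1.  -0.1  0.2] gap 0.444
[[-0.094  0.071  0.993]
 [-0.996  0.001 -0.095]
 [-0.008 -0.997  0.071]]
```

Call:
apply_moves --pt "38 0 0 -2 0" --pt "38 0 0 -4 0" --pt "38 0 0 -6 0" --pt "38 0 0 -6 0"

```text
t: 14.85
tcp_pos: [0.7652, 0.0247, 0.2471]
tool_rot: [0.459, -0.509, 0.537, -0.492]
force: [1.1, -0.6, 0.6]
finger_gap: 0.444
```

```bash
python3 -c "
from h import *
st()"
```

```text
t 14.85 tcp [0.7652 0.0247 0.2471] q [-0.117  0.691  1.064  0.01   1.325 -0.025] F [ 1.1 -0.6  0.6] gap 0.444
[[-0.093  0.062  0.994]
 [-0.996  0.002 -0.094]
 [-0.008 -0.998  0.061]]
```

Call:
apply_moves --pt "38 -0.4 0 2 0" --pt "38 -0.4 0 4 0" --pt "38 -0.4 0 6 0" --pt "38 -0.4 0 8 0" --pt "38 -0.4 0 11 0" --pt "38 -0.4 0 14 0" --pt "38 -0.4 0 17 0" --pt "38 -0.4 0 20 0" --pt "38 -0.4 0 20 0" --pt "38 -0.4 0 20 0"

```text
t: 16.1
tcp_pos: [0.9786, -0.0075, 0.216]
tool_rot: [0.443, -0.494, 0.551, -0.506]
force: [-1.1, -0.1, 0.4]
finger_gap: 0.449
```

```bash
python3 -c "
from h import *
st()"
```

```text
t 16.1 tcp [ 0.9786 -0.0075  0.216 ] q [-0.126  1.119  0.218  0.016  1.685 -0.029] F [-1.1 -0.1  0.4] gap 0.449
[[-0.094  0.12   0.988]
 [-0.996  0.    -0.095]
 [-0.012 -0.993  0.12 ]]
```

Call:
apply_moves --pt "38 -1 -4 10 0" --pt "38 -1.5 -8 20 0" --pt "38 -1.5 -8 20 0" --pt "38 -1.5 -8 20 0" --pt "38 -1.5 -8 20 0" --pt "38 -1.5 -8 20 0"

```text
t: 16.85
tcp_pos: [0.975, -0.0097, 0.2794]
tool_rot: [0.43, -0.481, 0.561, -0.518]
force: [0.6, -0.4, -0.2]
finger_gap: 0.443
```

```bash
python3 -c "
from h import *
st()"
```

```text
t 16.85 tcp [ 0.975  -0.0097  0.2794] q [-0.131  1.053  0.219  0.022  1.703 -0.031] F [ 0.6 -0.4 -0.2] gap 0.443
[[-0.093  0.167  0.981]
 [-0.996 -0.    -0.094]
 [-0.016 -0.986  0.167]]
```

Call:
apply_moves --pt "38 -1 0 0 0" --pt "38 -1 -6 20 0" --pt "38 -1 -6 20 0" --pt "38 -1 -6 20 0" --pt "38 -1 -6 20 0" --pt "38 -1 -6 20 0" --pt "38 -1 -6 20 0" --pt "38 -1 -6 20 0" --pt "38 -1 -6 20 0" --pt "38 -1 -6 20 0" --pt "38 -1 -6 20 0" --pt "38 -1 -6 20 0"

```text
t: 18.35
tcp_pos: [0.9731, -0.0159, 0.3275]
tool_rot: [0.417, -0.468, 0.572, -0.529]
force: [-0.0, -0.1, 0.0]
finger_gap: 0.449
```

```bash
python3 -c "
from h import *
st()"
```

```text
t 18.35 tcp [ 0.9731 -0.0159  0.3275] q [-0.139  1.003  0.219  0.029  1.705 -0.038] F [-0.  -0.1  0. ] gap 0.449
[[-0.092  0.215  0.972]
 [-0.996 -0.001 -0.094]
 [-0.019 -0.977  0.214]]
```

Call:
apply_moves --pt "38 -1 -4 20 0" --pt "38 -1 -4 20 0"

```text
t: 18.6
tcp_pos: [0.9844, -0.0192, 0.3382]
tool_rot: [0.403, -0.455, 0.582, -0.54]
force: [0.5, 0.1, -0.1]
finger_gap: 0.444
```

```bash
python3 -c "
from h import *
st()"
```

```text
t 18.6 tcp [ 0.9844 -0.0192  0.3382] q [-0.143  0.995  0.219  0.036  1.665 -0.04 ] F [ 0.5  0.1 -0.1] gap 0.444
[[-0.092  0.262  0.961]
 [-0.996 -0.002 -0.094]
 [-0.023 -0.965  0.261]]
```

Call:
apply_moves --pt "38 -4 -2 20 0" --pt "38 -4 -2 20 0"

```text
t: 18.85
tcp_pos: [0.9976, -0.0059, 0.3421]
tool_rot: [0.389, -0.443, 0.591, -0.551]
force: [-0.7, 0.6, 0.3]
finger_gap: 0.447
```

Call:
apply_moves --pt "38 -4 -1 20 0" --pt "38 -4 -1 20 0"

```text
t: 19.1
tcp_pos: [1.0108, 0.0065, 0.3455]
tool_rot: [0.376, -0.43, 0.6, -0.561]
force: [0.5, 0.5, 0.1]
finger_gap: 0.449
```

Call:
apply_moves --pt "38 -4 0 20 0" --pt "38 -4 0 20 0"

```text
t: 19.35
tcp_pos: [1.024, 0.0172, 0.3493]
tool_rot: [0.362, -0.417, 0.608, -0.571]
force: [-1.0, -0.4, -0.1]
finger_gap: 0.443
```

```bash
python3 -c "
from h import *
st()"
```

```text
t 19.35 tcp [1.024  0.0172 0.3493] q [-0.103  0.997  0.219  0.04   1.524 -0.003] F [-1.  -0.4 -0.1] gap 0.443
[[-0.087  0.393  0.916]
 [-0.996 -0.001 -0.094]
 [-0.036 -0.92   0.391]]
```

Call:
apply_moves --pt "38 1 0 20 0" --pt "38 1 0 20 0"

```text
t: 19.6
tcp_pos: [1.0358, -0.0021, 0.3588]
tool_rot: [0.347, -0.403, 0.617, -0.58]
force: [-0.1, 0.5, 0.4]
finger_gap: 0.447
```

Call:
apply_moves --pt "38 1 1 20 0" --pt "38 1 1 20 0"

```text
t: 19.85
tcp_pos: [1.047, -0.0187, 0.3672]
tool_rot: [0.333, -0.389, 0.625, -0.589]
force: [0.4, -0.3, 0.1]
finger_gap: 0.447
```

Call:
apply_moves --pt "38 1 1 20 0" --pt "38 1 1 20 0"

```text
t: 20.1
tcp_pos: [1.0563, -0.0319, 0.38]
tool_rot: [0.318, -0.375, 0.633, -0.598]
force: [-0.1, -0.1, 0.2]
finger_gap: 0.444
```

Call:
apply_moves --pt "38 1 1 20 0" --pt "38 1 1 20 0"

```text
t: 20.35
tcp_pos: [1.0635, -0.0442, 0.3972]
tool_rot: [0.304, -0.361, 0.641, -0.606]
force: [0.0, -0.7, -0.1]
finger_gap: 0.444
```

Call:
apply_moves --pt "38 1 1 20 0" --pt "38 1 1 20 0"

```text
t: 20.6
tcp_pos: [1.0686, -0.0558, 0.4177]
tool_rot: [0.29, -0.346, 0.648, -0.613]
force: [-1.3, 0.1, 0.4]
finger_gap: 0.447
```

```bash
python3 -c "
from h import *
s,m=st(); Rh=R.from_euler('z',-.0943).as_matrix(); print((Rh.T@m).round(3))"
```

```text
t 20.6 tcp [ 1.0686 -0.0558  0.4177] q [-0.184  0.959  0.219  0.104  1.335 -0.08 ] F [-1.3  0.1  0.4] gap 0.447
[[-0.08   0.594  0.8  ]
 [-0.996 -0.008 -0.093]
 [-0.049 -0.804  0.592]]
[[ 0.014  0.592  0.806]
 [-0.999  0.048 -0.018]
 [-0.049 -0.804  0.592]]
```

```bash
cat > kin.py <<'E'
from h import *
D=[([-1.312,.528,1.434,1.181],[.2648,-.5654,.2304]),([-.421,.493,1.5,1.148],[.5832,-.1383,.2309]),([-.425,.752,1.63,.759],[.5823,-.1417,.0442]),([.159,.739,1.688,.713],[.5418,.1994,.0411]),([.159,.413,1.504,1.221],[.5421,.1994,.2759]),([-.225,.879,.552,1.714],[.8587,-.0829,.2941]),([-.102,1.037,.219,1.859],[.9282,.0178,.2892]),([-.117,.691,1.064,1.325],[.7652,.0247,.2471]),([-.126,1.119,.218,1.685],[.9786,-.0075,.216]),([-.131,1.053,.219,1.703],[.975,-.0097,.2794]),([-.143,.995,.219,1.665],[.9844,-.0192,.3382]),([-.103,.997,.219,1.524],[1.024,.0172,.3493])]
A=[];b=[];lat=[]
for (q1,q2,q3,q5),p in D:
    r=p[0]*np.cos(q1)+p[1]*np.sin(q1); lat.append(-p[0]*np.sin(q1)+p[1]*np.cos(q1)); s=q2+q3; t=s+q5
    A+= [[1,0,np.sin(q2),np.sin(s),np.cos(s),np.sin(t)],[0,1,np.cos(q2),np.cos(s),-np.sin(s),np.cos(t)]]; b+=[r,p[2]]
X,res,_,_=np.linalg.lstsq(np.array(A),np.array(b),rcond=None)
if __name__=="__main__": print(X.round(4),np.abs(np.array(A)@X-b).max(),np.round(lat,3))
def ik(p,lean):
    L=np.mean(lat); r=np.sqrt(p[0]**2+p[1]**2-L**2); a,z0,L1,L2,E,L3=X
    f=lambda q:[a+L1*np.sin(q[0])+L2*np.sin(q[0]+q[1])+E*np.cos(q[0]+q[1])+L3*np.sin(np.pi-lean)-r, z0+L1*np.cos(q[0])+L2*np.cos(q[0]+q[1])-E*np.sin(q[0]+q[1])+L3*np.cos(np.pi-lean)-p[2]]
    o=least_squares(f,[.6,1.6]); q2,q3=o.x; return np.round([q2,q3,np.pi-lean-q2-q3,o.cost],3)
if __name__=="__main__":
    h=np.array([.69884,.18437,0])
    for lean in(0,20,30,36):
        for x in(-.26,-.235,-.2,-.1,-.065):
            for z in (.03,.15): print(lean,x,z,ik(R.from_euler('z',-.0943).apply([x,0,z])+h,np.radians(lean)))
E
python3 kin.py
```

```text
[-4.000e-04  2.747e-01  5.880e-01  3.920e-01  1.140e-01  2.973e-01] 0.0004358656588239196 [0.111 0.112 0.111 0.111 0.111 0.111 0.112 0.114 0.116 0.118 0.121 0.122]
0 -0.26 0.03 [0.7   1.924 0.518 0.   ]
0 -0.26 0.15 [0.47  1.855 0.816 0.   ]
0 -0.235 0.03 [0.712 1.869 0.561 0.   ]
0 -0.235 0.15 [0.493 1.803 0.846 0.   ]
0 -0.2 0.03 [0.731 1.79  0.62  0.   ]
0 -0.2 0.15 [0.527 1.727 0.888 0.   ]
0 -0.1 0.03 [0.8   1.552 0.789 0.   ]
0 -0.1 0.15 [0.629 1.494 1.018 0.   ]
0 -0.065 0.03 [0.829 1.463 0.849 0.   ]
0 -0.065 0.15 [0.668 1.406 1.067 0.   ]
20 -0.26 0.03 [ 0.719  2.176 -0.103  0.   ]
20 -0.26 0.15 [0.411 2.104 0.277 0.   ]
20 -0.235 0.03 [ 0.718  2.122 -0.047  0.   ]
20 -0.235 0.15 [0.43  2.054 0.309 0.   ]
20 -0.2 0.03 [0.722 2.045 0.025 0.   ]
20 -0.2 0.15 [0.458 1.982 0.353 0.   ]
20 -0.1 0.03 [0.759 1.818 0.216 0.   ]
20 -0.1 0.15 [0.545 1.764 0.484 0.   ]
20 -0.065 0.03 [0.778 1.735 0.279 0.   ]
20 -0.065 0.15 [0.579 1.683 0.531 0.   ]
30 -0.26 0.03 [ 0.801  2.297 -0.48   0.   ]
30 -0.26 0.15 [ 0.434  2.232 -0.048  0.   ]
30 -0.235 0.03 [ 0.787  2.241 -0.41   0.   ]
30 -0.235 0.15 [ 0.447  2.181 -0.01   0.   ]
30 -0.2 0.03 [ 0.776  2.163 -0.321  0.   ]
30 -0.2 0.15 [0.468 2.108 0.042 0.   ]
30 -0.1 0.03 [ 0.782  1.937 -0.101  0.   ]
30 -0.1 0.15 [0.54  1.892 0.186 0.   ]
30 -0.065 0.03 [ 0.794  1.856 -0.032  0.   ]
30 -0.065 0.15 [0.569 1.813 0.236 0.   ]
36 -0.26 0.03 [ 0.883  2.365 -0.735  0.   ]
36 -0.26 0.15 [ 0.475  2.309 -0.271  0.   ]
36 -0.235 0.03 [ 0.857  2.308 -0.651  0.   ]
36 -0.235 0.15 [ 0.482  2.257 -0.225  0.   ]
36 -0.2 0.03 [ 0.833  2.228 -0.548  0.   ]
36 -0.2 0.15 [ 0.495  2.182 -0.164  0.   ]
36 -0.1 0.03 [ 0.814  2.001 -0.302  0.   ]
36 -0.1 0.15 [ 0.552  1.965 -0.004  0.   ]
36 -0.065 0.03 [ 0.82   1.921 -0.227  0.   ]
36 -0.065 0.15 [0.577 1.887 0.049 0.   ]
```

Run:
```python
from kin import *
h=np.array([.69884,.18437,0]); W=lambda x,z:R.from_euler('z',-.0943).apply([x,0,z])+h
for x,z in((-.245,.034),(-.235,.034),(-.225,.034),(-.065,.034),(-.245,.1),(-.26,.15),(-.3,.15),(-.35,.15),(-.3,.25),(-.245,.25)):
    L=[d for d in range(0,45) if ik(W(x,z),np.radians(d))[2]>0.02 and ik(W(x,z),np.radians(d))[1]<2.42 ]
    print(x,z,W(x,z).round(3),"maxlean",max(L),ik(W(x,z),np.radians(max(L))))
to(W(-.26,.30))
```

```text
-0.245 0.034 [0.455 0.207 0.034] maxlean 17 [0.696 2.106 0.043 0.   ]
-0.235 0.034 [0.465 0.206 0.034] maxlean 18 [0.701 2.096 0.031 0.   ]
-0.225 0.034 [0.475 0.206 0.034] maxlean 18 [0.702 2.074 0.051 0.   ]
-0.065 0.034 [0.634 0.19  0.034] maxlean 28 [0.781 1.832 0.04  0.   ]
-0.245 0.1 [0.455 0.207 0.1  ] maxlean 23 [0.548 2.151 0.041 0.   ]
-0.26 0.15 [0.44  0.209 0.15 ] maxlean 28 [0.425 2.207 0.021 0.   ]
-0.3 0.15 [0.4   0.213 0.15 ] maxlean 26 [0.396 2.261 0.031 0.   ]
-0.35 0.15 [0.35  0.217 0.15 ] maxlean 24 [0.363 2.331 0.028 0.   ]
-0.3 0.25 [0.4   0.213 0.25 ] maxlean 38 [0.149 2.284 0.045 0.   ]
-0.245 0.25 [0.455 0.207 0.25 ] maxlean 39 [0.213 2.2   0.048 0.   ]
t 20.6 tcp [ 1.0686 -0.0558  0.4177] q [-0.184  0.959  0.219  0.104  1.335 -0.08 ] F [-1.3  0.1  0.4] gap 0.447
[[-0.08   0.594  0.8  ]
 [-0.996 -0.008 -0.093]
 [-0.049 -0.804  0.592]]
shift units [ -6.92  -9.37 -19.92]
```

Run:
```python
from h import *
to((.465,.206,.25))
```

```text
t 20.6 tcp [ 1.0686 -0.0558  0.4177] q [-0.184  0.959  0.219  0.104  1.335 -0.08 ] F [-1.3  0.1  0.4] gap 0.447
[[-0.08   0.594  0.8  ]
 [-0.996 -0.008 -0.093]
 [-0.049 -0.804  0.592]]
shift units [ -6.81  -7.53 -20.23]
```

Call:
apply_moves --pt "0 -0.57 -0.63 -1.7 0.8" --pt "0 -1.13 -1.25 -3.4 1.6" --pt "0 -1.7 -1.88 -5.1 2.4" --pt "0 -2.3 -2.5 -6.7 3.2" --pt "0 -2.8 -3.1 -8.4 4" --pt "0 -3.4 -3.8 -10.1 4.8" --pt "0 -4 -4.4 -11.8 5.6" --pt "0 -4.5 -5 -13.5 6.4" --pt "0 -5.1 -5.6 -15.2 7.2" --pt "0 -5.7 -6.3 -16.9 8" --pt "0 -6.2 -6.9 -18.5 8.6" --pt "0 -6.8 -7.5 -20.2 9"

```text
t: 22.1
tcp_pos: [0.5054, 0.1885, 0.2615]
tool_rot: [0.238, 0.672, -0.671, 0.204]
force: [-0.4, 0.4, 0.6]
finger_gap: 0.0
```

Run:
```python
from h import *
to((.465,.206,.25)); s=manip.sense(); m=R.from_quat(s["tool_rot"]).as_matrix()
print((R.from_euler('z',-.0943).as_matrix().T@m).round(3))
```

```text
t 22.1 tcp [0.5054 0.1885 0.2615] q [ 0.233  0.249  2.04  -0.58   0.276  2.369] F [-0.4  0.4  0.6] gap 0.0
[[-0.804  0.593 -0.045]
 [ 0.047 -0.013 -0.999]
 [-0.593 -0.805 -0.018]]
shift units [ 1.34 -0.5  -0.51]
[[-0.805  0.592  0.049]
 [-0.029  0.043 -0.999]
 [-0.593 -0.805 -0.018]]
```

Call:
apply_moves --pt "0 0.3 -0.1 -0.1 -1" --pt "0 0.6 -0.3 -0.3 -2" --pt "0 0.9 -0.4 -0.4 -3" --pt "0 1.2 -0.5 -0.5 -4" --pt "0 1.3 -0.5 -0.5 -5" --pt "0 1.3 -0.5 -0.5 -6" --pt "0 1.3 -0.5 -0.5 -7" --pt "0 1.3 -0.5 -0.5 -8" --pt "0 1.3 -0.5 -0.5 -9" --pt "0 1.3 -0.5 -0.5 -10" --pt "0 1.3 -0.5 -0.5 -11" --pt "0 1.3 -0.5 -0.5 -12"

```text
t: 23.6
tcp_pos: [0.4676, 0.2051, 0.2511]
tool_rot: [-0.464, 0.157, -0.54, 0.685]
force: [-0.6, -0.4, -0.2]
finger_gap: -0.001
```

Run:
```python
from h import *
to((.465,.206,.12)); s=manip.sense(); m=R.from_quat(s["tool_rot"]).as_matrix()
print((R.from_euler('z',-.0943).as_matrix().T@m).round(3))
```

```text
t 23.6 tcp [0.4676 0.2051 0.2511] q [ 0.307  0.241  2.104 -0.81   0.268  0.557] F [-0.6 -0.4 -0.2] gap -0.001
[[ 0.368  0.594  0.715]
 [-0.885 -0.013  0.466]
 [ 0.286 -0.805  0.521]]
shift units [-1.31  3.46 -2.32]
[[ 0.45   0.592  0.668]
 [-0.846  0.043  0.531]
 [ 0.286 -0.805  0.521]]
```

Call:
apply_moves --pt "0 -0.2 0.5 -0.4 -1" --pt "0 -0.4 1.1 -0.7 -2" --pt "0 -0.6 1.6 -1.1 -3" --pt "0 -0.8 2.1 -1.4 -4" --pt "0 -1 2.6 -1.7 -5" --pt "0 -1.2 3.1 -2.1 -6" --pt "0 -1.3 3.46 -2.3 -6"

```text
t: 24.48
tcp_pos: [0.4802, 0.222, 0.159]
tool_rot: [0.683, 0.181, 0.219, -0.673]
force: [-0.1, 0.2, 0.1]
finger_gap: 0.002
```

```bash
cat > s.py <<'E'
from h import *
import sys
Rh=R.from_euler('z',-.0943).as_matrix(); h=np.array([.69884,.18437,0])
def hs():
    s=manip.sense(); m=R.from_quat(s["tool_rot"]).as_matrix(); mh=Rh.T@m; p=Rh.T@(s["tcp_pos"]-h)
    print("t",round(s["t"],2),"home-frame tcp",p.round(4),"F",(Rh.T@s["force"]).round(1),"q",s["q"].round(3)); print(mh.round(3),"lean",np.degrees(np.arccos(-mh[2,1])).round(1)); return p,mh
p,mh=hs()
for a in sys.argv[1:]:
    t=np.array(eval(a)); print(a,(mh.T@(t-p)/.03).round(2))
E
python3 s.py "(-.245,0,.1)" "(-.24,0,.06)"
```

```text
t 24.48 home-frame tcp [-0.2212  0.0168  0.159 ] F [-0.1  0.1  0.1] q [ 0.34   0.465  2.109 -1.43   0.212  0.194]
[[ 0.839  0.542 -0.038]
 [ 0.032  0.022  0.999]
 [ 0.542 -0.84   0.001]] lean 32.9
(-.245,0,.1) [-1.75  1.21 -0.53]
(-.24,0,.06) [-2.33  2.42 -0.54]
```

Call:
apply_moves --pt "0 -3 0.6 -0.5 0" --pt "0 -3 0.6 -0.5 0"

```text
t: 24.72
tcp_pos: [0.4261, 0.2301, 0.1363]
tool_rot: [0.697, 0.156, 0.2, -0.67]
force: [0.1, 0.5, -0.8]
finger_gap: 0.004
```

Call:
apply_moves --pt "0 -3 0.6 -0.5 0" --pt "0 -3 0.6 -0.5 0"

```text
t: 24.98
tcp_pos: [0.3662, 0.2423, 0.1164]
tool_rot: [0.711, 0.136, 0.185, -0.664]
force: [1.0, -0.2, -0.1]
finger_gap: -0.001
```

```bash
python3 s.py "(-.25,0,.1)" "(-.24,0,.06)"
```

```text
t 24.98 home-frame tcp [-0.3366  0.0264  0.1164] F [ 1.1 -0.1 -0.1] q [ 0.528  0.512  2.224 -1.43   0.298  0.398]
[[ 0.895  0.445 -0.012]
 [ 0.032 -0.039  0.999]
 [ 0.444 -0.895 -0.049]] lean 26.5
(-.25,0,.1) [ 2.31  1.81 -0.89]
(-.24,0,.06) [ 2.02  3.15 -0.82]
```

Call:
apply_moves --pt "0 1.2 0.9 -0.5 0" --pt "0 2.2 1.8 -0.9 0" --pt "0 2.2 1.8 -0.9 0"

```text
t: 25.35
tcp_pos: [0.4527, 0.2081, 0.1011]
tool_rot: [0.711, 0.135, 0.187, -0.664]
force: [0.1, 0.0, 0.7]
finger_gap: 0.001
```

```bash
python3 s.py "(-.25,0,.1)" "(-.25,0,.04)"
```

```text
t 25.35 home-frame tcp [-0.2473  0.0004  0.1011] F [0.  0.  0.7] q [ 0.342  0.57   2.131 -1.43   0.229  0.226]
[[ 0.895  0.446 -0.008]
 [ 0.028 -0.04   0.999]
 [ 0.445 -0.894 -0.048]] lean 26.6
(-.25,0,.1) [-0.1  -0.01 -0.01]
(-.25,0,.04) [-0.99  1.78  0.09]
```

Call:
apply_moves --pt "0 -0.85 0.73 0 0" --pt "0 -0.85 0.73 0 0" --pt "0 -0.85 0.73 0 0"

```text
t: 25.72
tcp_pos: [0.4418, 0.2166, 0.084]
tool_rot: [0.717, 0.127, 0.176, -0.663]
force: [-0.1, 0.8, 0.5]
finger_gap: -0.002
```

```bash
python3 s.py "(-.25,0,.06)" "(-.25,0,.034)"
```

```text
t 25.73 home-frame tcp [-0.2589  0.0079  0.084 ] F [-0.2  0.8  0.5] q [ 0.371  0.606  2.129 -1.43   0.238  0.253]
[[ 0.907  0.422 -0.01 ]
 [ 0.034 -0.05   0.998]
 [ 0.42  -0.905 -0.059]] lean 25.1
(-.25,0,.06) [-0.08  0.86 -0.22]
(-.25,0,.034) [-0.44  1.65 -0.17]
```

Call:
apply_moves --pt "0 -0.5 1.6 -0.4 0" --pt "0 -0.5 1.6 -0.4 0"

```text
t: 25.98
tcp_pos: [0.4602, 0.2121, 0.0529]
tool_rot: [0.723, 0.113, 0.167, -0.661]
force: [-0.2, 0.3, -0.5]
finger_gap: -0.002
```

```bash
python3 s.py "(-.25,0,.06)" "(-.25,0,.034)"
```

```text
t 25.98 home-frame tcp [-0.2402  0.0052  0.0529] F [-0.2  0.3 -0.5] q [ 0.345  0.68   2.085 -1.43   0.23   0.238]
[[ 0.92   0.393 -0.002]
 [ 0.03  -0.065  0.997]
 [ 0.391 -0.917 -0.071]] lean 23.4
(-.25,0,.06) [-0.21 -0.34 -0.19]
(-.25,0,.034) [-0.55  0.46 -0.13]
```

Call:
apply_moves --pt "0 -0.5 0.7 -0.4 0" --pt "0 -0.5 0.7 -0.4 0"

```text
t: 26.22
tcp_pos: [0.4597, 0.2057, 0.0407]
tool_rot: [0.727, 0.105, 0.16, -0.659]
force: [0.6, 0.8, 1.3]
finger_gap: -0.001
```

```bash
python3 s.py "(-.24,0,.036)" "(-.215,0,.036)"; python3 shot.py side 210 100 330 200 6 p1;  python3 shot.py top 170 120 260 230 5 p1t
```

```text
t 26.23 home-frame tcp [-0.2401 -0.0013  0.0407] F [0.5 0.8 1.3] q [ 0.33   0.705  2.082 -1.43   0.225  0.23 ]
[[ 0.928  0.373  0.001]
 [ 0.029 -0.074  0.997]
 [ 0.371 -0.925 -0.079]] lean 22.3
(-.24,0,.036) [-0.05  0.14  0.06]
(-.215,0,.036) [0.72 0.45 0.06]
```

View pics/p1.png

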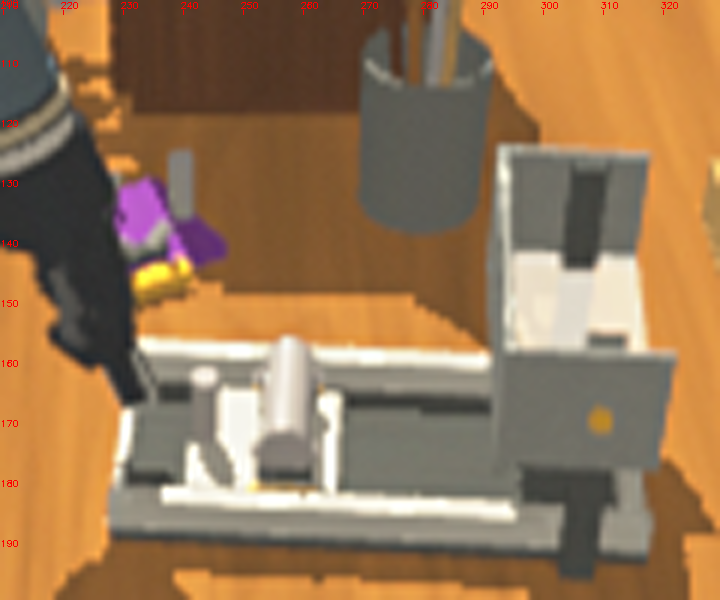

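View pics/p1t.png

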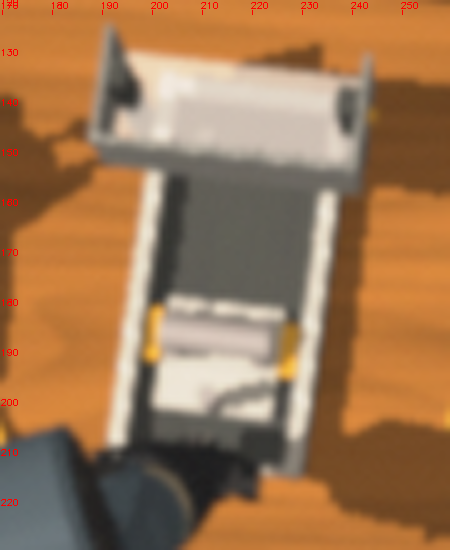

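Call:
apply_moves --pt "0 0.1 0.2 0.06 0" --pt "0 0.32 0.29 0.06 0" --pt "0 0.46 0.34 0.06 0" --pt "0 0.6 0.4 0.06 0" --pt "0 0.69 0.44 0.06 0" --pt "0 0.79 0.48 0.06 0" --pt "0 0.93 0.53 0.06 0" --pt "0 1.06 0.59 0.06 0" --pt "0 1.06 0.59 0.06 0"

```text
t: 27.45
tcp_pos: [0.4938, 0.2036, 0.0359]
tool_rot: [0.728, 0.104, 0.159, -0.659]
force: [-5.7, 1.2, 3.9]
finger_gap: -0.002
```

```bash
python3 s.py "(-.17,0,.036)" "(-.1,0,.036)"; python3 shot.py side 210 100 330 200 6 p2
```

```text
t 27.45 home-frame tcp [-2.059e-01 -2.000e-04  3.590e-02] F [-5.8  0.6  3.9] q [ 0.301  0.722  2.012 -1.213  0.228 -0.022]
[[ 0.929  0.37   0.001]
 [ 0.029 -0.075  0.997]
 [ 0.369 -0.926 -0.08 ]] lean 22.2
(-.17,0,.036) [1.11 0.44 0.01]
(-.1,0,.036) [3.28 1.3  0.01]
```

View pics/p2.png

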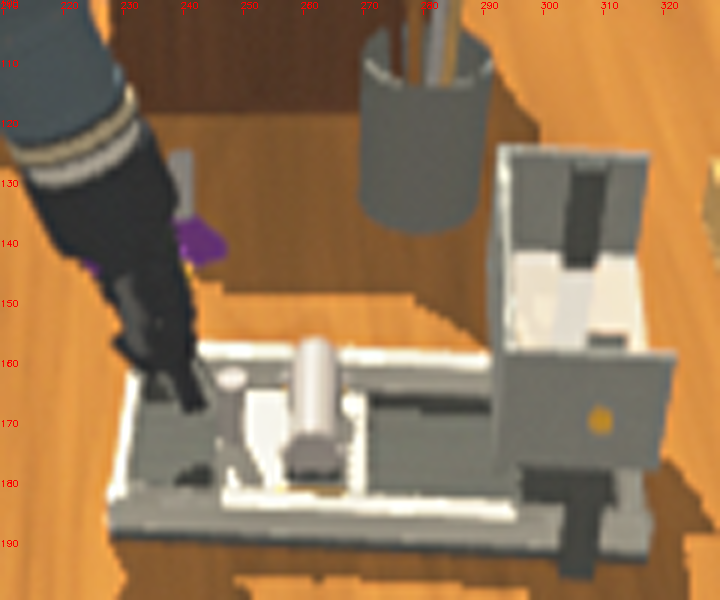

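Call:
apply_moves --pt "0 0.15 0.06 0 0" --pt "0 0.42 0.17 0 0" --pt "0 0.71 0.28 0 0" --pt "0 1 0.4 0 0" --pt "0 1.28 0.51 0 0" --pt "0 1.57 0.63 0 0" --pt "0 1.85 0.74 0 0" --pt "0 2.14 0.85 0 0" --pt "0 2.4 0.96 0 0" --pt "0 2.62 1.05 0 0" --pt "0 2.8 1.12 0 0" --pt "0 2.85 1.14 0 0"

```text
t: 29.0
tcp_pos: [0.5847, 0.1945, 0.0358]
tool_rot: [0.728, 0.103, 0.159, -0.659]
force: [-7.9, 1.7, 5.2]
finger_gap: 0.0
```

```bash
python3 s.py "(-.08,0,.036)" "(-.065,0,.036)"; python3 shot.py side 210 100 330 200 6 p3;  python3 shot.py top 170 120 260 230 5 p3t
```

```text
t 29.0 home-frame tcp [-0.1146 -0.0006  0.0358] F [-8.1  0.9  5.2] q [ 0.233  0.755  1.818 -0.704  0.3   -0.609]
[[ 0.93   0.368  0.002]
 [ 0.029 -0.077  0.997]
 [ 0.367 -0.927 -0.082]] lean 22.1
(-.08,0,.036) [1.07 0.42 0.02]
(-.065,0,.036) [1.54 0.6  0.02]
```

View pics/p3.png

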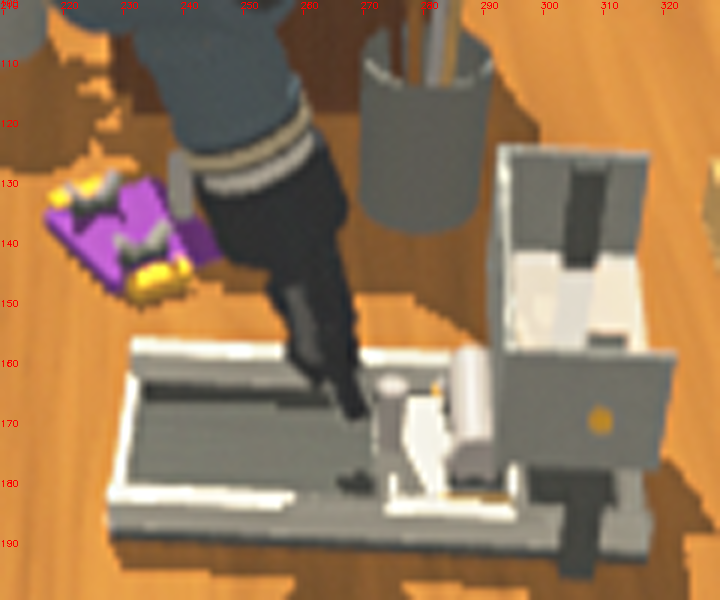

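View pics/p3t.png

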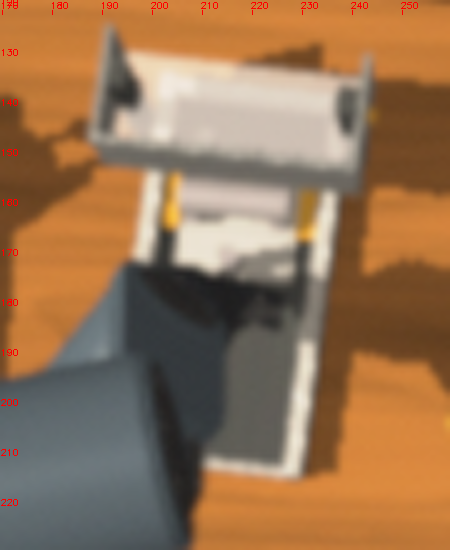

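Call:
apply_moves --pt "0 0.2 0.08 0 0" --pt "0 0.45 0.18 0 0" --pt "0 0.7 0.28 0 0" --pt "0 0.92 0.37 0 0" --pt "0 1.1 0.44 0 0" --pt "0 1.2 0.48 0 0" --pt "0 1.26 0.5 0 0"

```text
t: 29.98
tcp_pos: [0.6247, 0.1908, 0.0354]
tool_rot: [0.728, 0.103, 0.158, -0.659]
force: [-6.5, 0.5, 3.9]
finger_gap: -0.0
```

```bash
python3 s.py "(-.065,0,.036)"; python3 shot.py side 240 100 330 200 7 p4;  python3 shot.py top 180 120 260 200 7 p4t
```

```text
t 29.98 home-frame tcp [-0.0744 -0.0006  0.0354] F [-6.5 -0.1  3.9] q [ 0.21   0.778  1.727 -0.566  0.349 -0.775]
[[ 0.93   0.367  0.001]
 [ 0.029 -0.077  0.997]
 [ 0.366 -0.927 -0.082]] lean 22.0
(-.065,0,.036) [0.3  0.1  0.02]
```

View pics/p4.png

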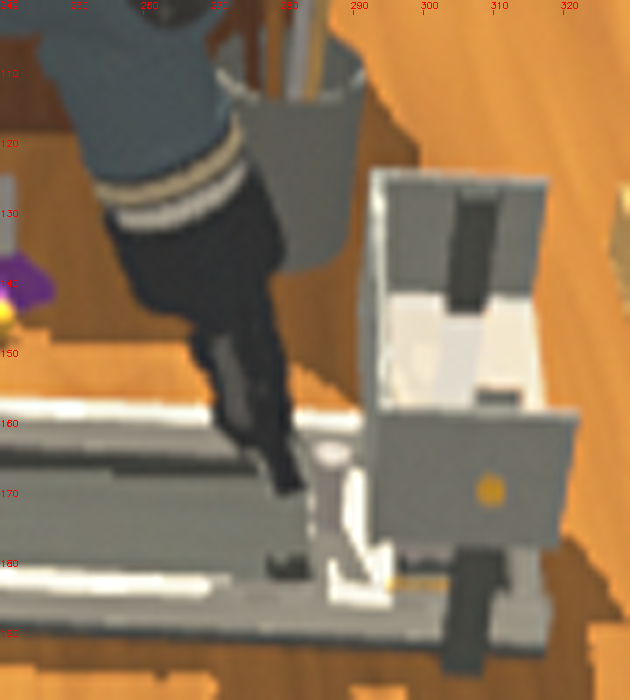

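View pics/p4t.png

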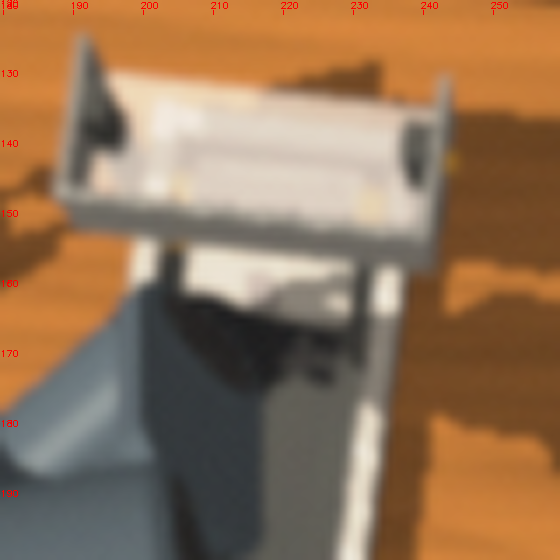

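Call:
apply_moves --pt "0 0.12 0.05 0 0" --pt "0 0.22 0.09 0 0" --pt "0 0.32 0.13 0 0" --pt "0 0.4 0.16 0 0" --pt "0 0.4 0.16 0 0"

```text
t: 30.7
tcp_pos: [0.6357, 0.1897, 0.0353]
tool_rot: [0.729, 0.102, 0.157, -0.659]
force: [-12.0, 2.8, 6.3]
finger_gap: 0.002
```

```bash
python3 s.py
```

```text
t 30.7 home-frame tcp [-0.0633 -0.0006  0.0353] F [-12.2   1.6   6.3] q [ 0.204  0.784  1.7   -0.53   0.367 -0.818]
[[ 0.931  0.364  0.001]
 [ 0.029 -0.078  0.997]
 [ 0.363 -0.928 -0.083]] lean 21.9
```

Call:
apply_moves --pt "0 0.05 0.02 0 0" --pt "0 0.08 0.03 0 0" --pt "0 0.08 0.03 0 0"

```text
t: 31.08
tcp_pos: [0.6359, 0.1896, 0.0352]
tool_rot: [0.729, 0.101, 0.156, -0.658]
force: [-17.2, 4.1, 12.6]
finger_gap: 0.001
```

```bash
python3 s.py; python3 shot.py side 240 100 330 200 7 p5;  python3 shot.py top 180 120 260 200 7 p5t
```

```text
t 31.07 home-frame tcp [-0.0631 -0.0007  0.0352] F [-17.5   2.4  12.6] q [ 0.203  0.785  1.697 -0.522  0.372 -0.826]
[[ 0.932  0.361  0.001]
 [ 0.029 -0.079  0.996]
 [ 0.36  -0.929 -0.084]] lean 21.7
```

View pics/p5.png

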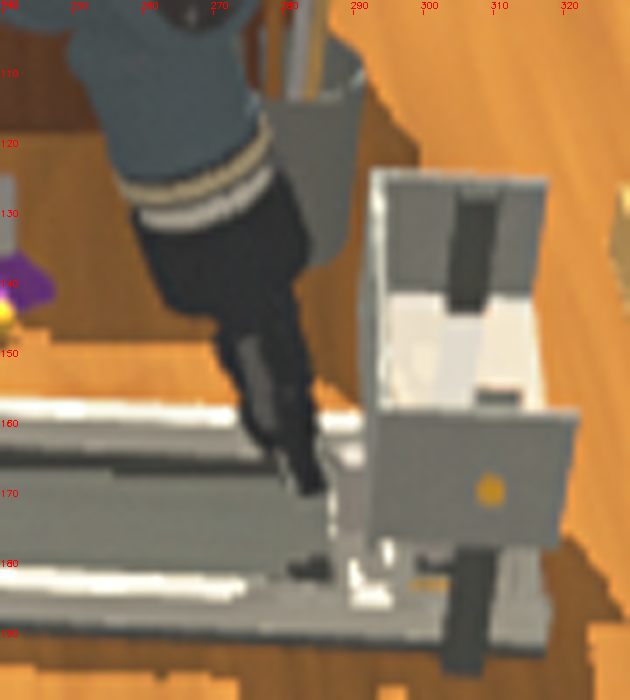

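View pics/p5t.png

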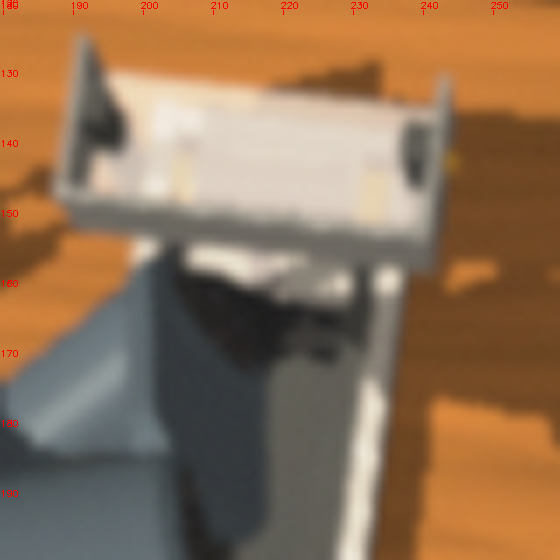

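Call:
apply_moves --pt "0 -0.1 -0.04 0 0" --pt "0 -0.3 -0.12 0 0" --pt "0 -0.7 -0.28 0 0" --pt "0 -1.3 -0.5 0 0" --pt "0 -2 -0.8 0 0" --pt "0 -2.4 -1.8 0 0" --pt "0 -2.4 -3.4 0 0" --pt "0 -2.4 -5 0 0" --pt "0 -2.4 -6.2 0 0" --pt "0 -2.4 -6.2 0 0" --pt "0 -2.4 -6.2 0 0"

```text
t: 32.55
tcp_pos: [0.5097, 0.2144, 0.1817]
tool_rot: [0.727, 0.106, 0.161, -0.659]
force: [-0.5, -0.7, 0.1]
finger_gap: 0.0
```

```bash
python3 s.py; python3 shot.py side 240 100 330 200 7 p6;  python3 shot.py top 180 120 260 200 7 p6t
```

```text
t 32.55 home-frame tcp [-0.1912  0.0121  0.1817] F [-0.4 -0.7  0.1] q [ 0.313  0.438  1.884 -0.437  0.534 -0.832]
[[ 0.927  0.374  0.001]
 [ 0.029 -0.073  0.997]
 [ 0.373 -0.925 -0.079]] lean 22.4
```

View pics/p6.png

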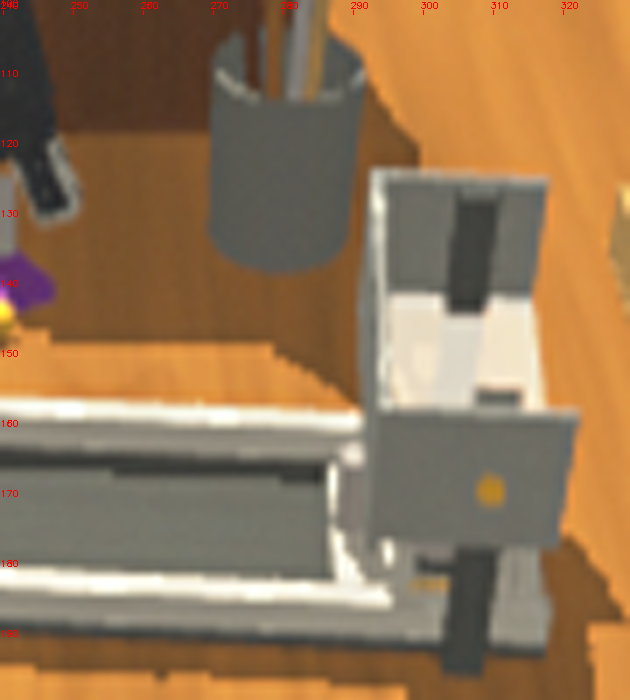

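View pics/p6t.png

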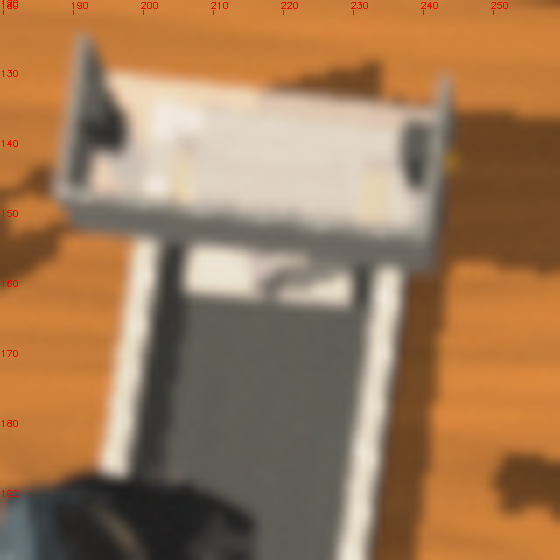

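Run:
```python
from h import *
import cv2
T=lambda a,b:px((a,b),7,180,120); S=lambda a,b:px((a,b),7,240,100)
h=np.array([.69884,.18437,0]);y=-.0943
loc=lambda n,u,z: R.from_euler('z',-y).apply(ray(n,u,z)-h).round(4)
print("rear",loc("top",T(182,291),.018),loc("top",T(355,306),.018),"side rear",loc("side",S(333,580),.018),loc("side",S(328,465),.018),"posttop side",loc("side",S(352,455),.061))
im=cv2.imread("pics/p6t_full.png")[128:162,190:246].astype(float)
g=cv2.resize(np.clip((im-130)*2.2,0,255).astype(np.uint8),None,fx=12,fy=12,interpolation=cv2.INTER_CUBIC)
rc=R.from_euler('z',y).apply(np.array([[0,-.042,.058],[0,.042,.058],[-.014,-.042,.044],[.014,-.042,.044],[.014,.042,.044],[-.014,.042,.044]]))+h
for u in proj("top",rc): cv2.circle(g,tuple(((u-[190,128]+.5)*12).astype(int)),3,(0,0,255),-1)
cv2.imwrite("pics/win.png",g)
```

```text
rear [-0.0572  0.046   0.018 ] [-0.0542 -0.0499  0.018 ] side rear [-0.0562 -0.0475  0.018 ] [-0.0574  0.0421  0.018 ] posttop side [-0.0496 -0.0047  0.061 ]
```

View pics/win.png

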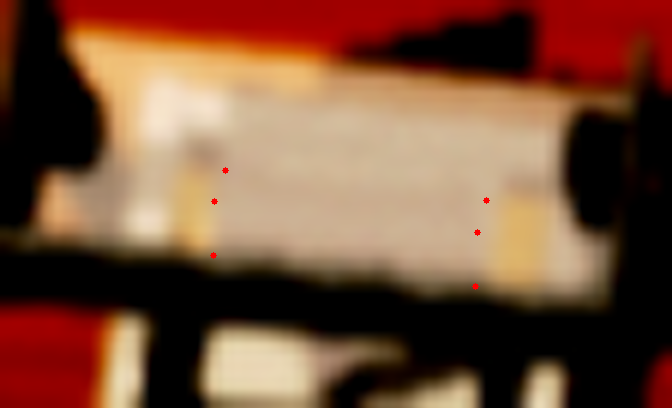

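Run:
```python
import cv2,numpy as np
o=[]
for f in("p3t_full","p4t_full","p6t_full"):
    im=cv2.imread(f"pics/{f}.png")[136:166,200:240]
    g=cv2.cvtColor(im,cv2.COLOR_BGR2GRAY).astype(float)
    g=np.clip((g-165)*4.5,0,255).astype(np.uint8)
    o.append(cv2.resize(g,None,fx=6,fy=6,interpolation=cv2.INTER_CUBIC))
cv2.imwrite("pics/cmp.png",np.hstack(o))
im=cv2.imread("pics/p6_full.png")[150:195,285:322]; cv2.imwrite("pics/side6.png",cv2.resize(np.clip(im.astype(float)*1.6,0,255).astype(np.uint8),None,fx=14,fy=13,interpolation=cv2.INTER_CUBIC))
```

```text
(no output)
```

View pics/cmp.png

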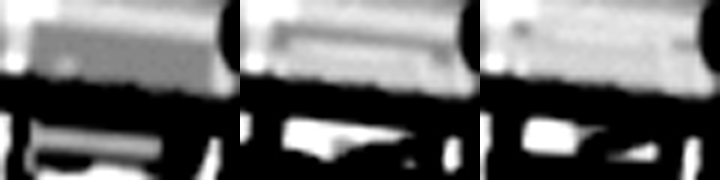

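View pics/side6.png

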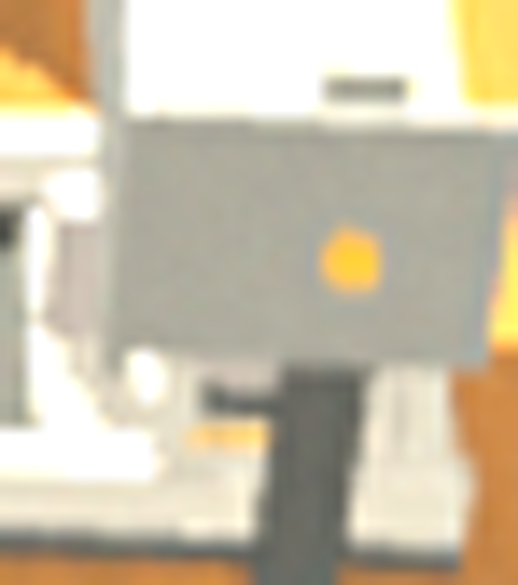

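```bash
python3 -c "
from station import manip
print(manip.sign_off()); print(manip.sense()['t'])"
```

```text
the job is handed in; nothing more can be done
None
the job is handed in; nothing more can be done
```

I took the plain roller from the rack's left bay, laid it in the cradle, and pushed the carriage home against its end stop. I handed the job in at about 32.6 s, with the gripper raised and touching nothing.

- **Placing:** A picture after I let go and lifted clear showed the roller lying in the V blocks.
- **Lean for the push:** The move interface only turns the tool about its own axis. I got the lean by driving the arm past its reach, which tilted the tool. The push was made at about 22°, less than the advised 30–45°. In the side pictures the gripper did not touch the hood.
- **Push:** It took 6–8 N in the readings between moves. At the end the tip stopped advancing while the force rose to 17.5 N along the slide, which I read as the end stop.
- **Final position:** The deck's rear edge measured 54–57 mm behind home, against 55 mm ideal, so the carriage is about 1 mm short, within 5 mm. The push post's top measured about 3 mm farther forward than that. I took this as camera error.
- **Not clearly seen:** Under the hood the roller was hard to see. Only its near end could be made out faintly, where it should be in the V block, so I did not measure its seating after the push.
- **Everything else:** I did not measure the grooved roller or the other things on the bench again at the end. I noticed no unexpected contact during the work.

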